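# Clear the tea tray and lean it up to air

## Task

Tea is over. Lift the teapot off its steel warmer and set it down gently, upright, in the middle of the round cork mat, and put every cup that is on the bamboo tray upright on the dark slatted drip mat. Once all the cups are off it and on the drip mat, stand the empty tray on the bench on one of its long edges, leaning at a slant with its underside against the terracotta trough; spill nothing from the pot and leave the sugar bowl, spoon rest and honey jar where they are.

Things in the scene. Friction and masses are not known exactly. Their poses are not given: they have to be found in the camera images.
- tray: light bamboo tray, about 240 g, face up on the bench before the trough. Outside 180 mm along x, 250 mm along y (the long way); rim 30 mm high, walls 10 mm thick and upright, floor 8 mm thick, flat underside. Origin at the centre of the underside, z out of the open top; x at first points roughly away from the robot. Either short end wall can be pinched at its middle (x 0, y +-120 mm)
- tray_edge_near (a point): middle of the tray's long underside edge at x -90 mm (the side towards the robot at the start)
- tray_edge_far (a point): middle of the tray's long underside edge at x +90 mm
- cup1: white porcelain tea cup without a handle, open top, 54 mm tall, 52 mm across at the rim (nearly straight sides: 51 mm across 18 mm up, 48 mm at the foot), wall 4 mm, 100 g; origin at the centre of its foot, z up through the mouth. Starts upright inside the tray. Some of the six cups are absent in a run
- cup2: white porcelain tea cup without a handle, open top, 54 mm tall, 52 mm across at the rim (nearly straight sides: 51 mm across 18 mm up, 48 mm at the foot), wall 4 mm, 100 g; origin at the centre of its foot, z up through the mouth. Starts upright inside the tray. Some of the six cups are absent in a run
- cup3: white porcelain tea cup without a handle, open top, 54 mm tall, 52 mm across at the rim (nearly straight sides: 51 mm across 18 mm up, 48 mm at the foot), wall 4 mm, 100 g; origin at the centre of its foot, z up through the mouth. Starts upright inside the tray. Some of the six cups are absent in a run
- cup4: white porcelain tea cup without a handle, open top, 54 mm tall, 52 mm across at the rim (nearly straight sides: 51 mm across 18 mm up, 48 mm at the foot), wall 4 mm, 100 g; origin at the centre of its foot, z up through the mouth. Starts upright inside the tray. Some of the six cups are absent in a run
- cup5: white porcelain tea cup without a handle, open top, 54 mm tall, 52 mm across at the rim (nearly straight sides: 51 mm across 18 mm up, 48 mm at the foot), wall 4 mm, 100 g; origin at the centre of its foot, z up through the mouth. Starts upright inside the tray. Some of the six cups are absent in a run
- cup6: white porcelain tea cup without a handle, open top, 54 mm tall, 52 mm across at the rim (nearly straight sides: 51 mm across 18 mm up, 48 mm at the foot), wall 4 mm, 100 g; origin at the centre of its foot, z up through the mouth. Starts upright inside the tray. Some of the six cups are absent in a run
- drip_mat: dark brown slatted wooden drip mat, fixed, 180 mm (x) by 220 mm (y), 6 mm thick with a flat top; origin at the centre of its underside
- warmer: round stainless steel tea warmer with four posts and a tea light, fixed; flat round top 112 mm across, 55 mm above the bench; origin at the centre of its underside
- teapot: blue-green ceramic teapot, lid clipped on, about 600 g, at first upright on the warmer. Body 112 mm across, lid knob 112 mm high; spout along +x, its tip 95 mm from the axis, 90 mm up. A fixed cane handle arches over the top in the x-z plane; its level round bar is 12 mm thick, 56 mm long along x, with 40 mm free below it. Origin at the centre of the foot, z up
- teapot_handle (a point): middle of the teapot's level handle bar (on its centreline), 158 mm above the pot's foot; the bar runs along the pot's x
- cork_mat: round cork mat, fixed, 140 mm across, 8 mm thick; origin at the centre of its underside, flat on the bench
- trough: rectangular terracotta herb trough, fixed and heavy, 130 mm (x) by 280 mm (y), 120 mm high, walls upright; origin at the centre of its underside. Its long front face, 65 mm from the origin along -x, looks towards the robot and the tray; the low herbs inside stay below 130 mm
- sugar_bowl: lidded stainless steel sugar bowl, 80 mm across, 71 mm high, loose; leave alone. Origin at the centre of its foot
- spoon_rest: silver aluminium spoon rest, 110 by 55 mm, 12 mm high, loose; leave alone. Origin at the centre of its underside
- honey_jar: amber glass honey jar with a brass cap, 56 mm across, 85 mm high, loose; leave alone. Origin at the centre of its foot
Mind the look-alikes: they are no part of the job. What is shaped like the cup6 but blue or red is not meant.

How it is judged:
By the outcome, as a careful person would: the job done as asked, in the order asked, and still so for the second after the job is handed in, with the robot touching nothing.
Of cup1, cup2, cup3, cup4, cup5, cup6 only 4 to 6 are there at a start; the rules pass over those that are not, and their reading is None.
At some moment in a run one of cup1, cup2, cup3, cup4, cup5, cup6 may be knocked a few centimetres aside while the robot is not near it.
It also fails if it takes over 210 s, if anything falls off the work surface, if the arm or the gripper's body presses on something with over 40 N, if the wrist force passes 120 N, or if a joint passes its speed limit or range.

## Robot

A 6-joint arm with a two-finger parallel gripper is mounted at the origin on the work surface. World frame = base frame: x ahead of the robot, y to its left, z up, the work surface at z = 0. Lengths are in m, angles in rad, forces in N, time in s.
With the tool pointing down it reaches from about 0.35 to 0.85 m from the base axis. Payload 8.1 kg.
Tool frame: the origin (TCP) lies between the finger pads; the fingertips stand 25 mm ahead of it and the grasp point (between the pads) lies 6 mm ahead of it; z points along the fingers, y is the line along which they close (so a half turn about z gives the same grasp; the last joint's range is limited). The gripper opens to 93 mm and grips with 3 to 60 N. Pads are 15 mm wide; open, the fingers measure 128 mm over their backs; the gripper's body (75 mm by 188 mm) begins 65 mm behind the grasp point.
Start: joints at [-1.416, 0.13, 1.488, -0, 1.523, -0.085], TCP at [0.143, -0.583, 0.244] pointing down, gripper open.
Joint ranges: [-2.96, 2.96], [-0.89, 2.26], [0.02, 2.5], [-1.34, 4.48], [0, 2.73], [-2.66, 2.66]. Speed limits (rad/s): [2.39, 2.39, 2.79, 3.14, 3.14, 3.14].

## Interface

Orientations are given as a rotation vector (axis times angle).
In Python, from plant import robot gives the robot as it stands.
- The arm moves only by the tool arm_command, never from a script. Its argument "increments" is text: rows parted by semicolons, each of 5 numbers parted by spaces: the closure, from 0 (fully open) to 1 (shut), then the shift along the tool's x, y, z in mm, then the turn about the tool's z in rad. A call has 1 to 5 rows; each row is the pose to reach, as a shift and turn from the pose commanded when the call began, along the tool's axes at that moment; what a row does not reach only later rows make up. A row lasts 1/10 s, in which the tool goes at most 50 mm and 8.59 degrees, less where a joint would pass 70% of its speed; a pose out of reach is approached as far as the arm can. A call with a gripper value outside its range is refused whole. The fingers move at their own pace and stop on an object; "grip_force" is the grip in N (left out, the last holds). Time passes only in rows, so rows that repeat a pose let the fingers close. It gives the time, the measured TCP pose, the force, the opening and the grip force at its end, in the units of the state.
- robot.read_state(): the state, without advancing time (a new reading comes with each control period).
- robot.read_camera(name): name is "side" or "top"; returns the picture (480x640x3 uint8, blue, green, red); there is no depth.
- robot.camera_model(name): a dict with "fx", "fy", "cx", "cy" (pixels), "eye" and "rotation" of the camera in the world. Camera axes: x right, y down, z forward; pixel columns grow to the right and rows downward; lengths in m; the calibration is good to about 2 mm. A picture is of the moment at which its call begins. camera_model takes no time and is no camera call.
- robot.close_job(): hands the job in; it is judged then, once.
The state is a dict: "t": time; "q": joint angles; "dq": joint speeds; "joint_torque": joint torques, N m; "tool_pos": TCP position; "orientation": TCP orientation; "force": force on the tool from outside, world axes, zero at the start; "wrist_torque": the same for the moment, N m; "opening": finger opening in m; "gripper_force": force on a finger pad.
Only numpy, scipy, OpenCV 4.12 (cv2) and the standard library are available. Lean on these libraries where they do the work, as an engineer would, in place of code of your own. Each camera call takes 0.05 s, during which the arm holds its last target. There are 200 camera calls.

## Working session

There is one attempt and no reset: what is moved stays moved. The work goes in short steps, Python scripts to look and compute and a tool call to move; the robot and the scene stay as the last step left them, time stands still between calls to the robot, and variables do not carry over. Pictures are saved under pics/ and viewed, at most 14 in all, crops included, and the job is handed in when it is done.

Besides the shell and the picture viewer there is one more tool, called after "Call:" as name(argument=value, ...) on one line, values as JSON. arm_command: Moves the arm, as the interface text tells. Its arguments: {"type":"object","properties":{"increments":{"type":"string"},"grip_force":{"type":"number"}},"required":["increments"]}

```bash
ls; mkdir -p pics; python3 - <<'E'
from plant import robot
import cv2,numpy as np
np.set_printoptions(precision=4,suppress=True)
s=robot.read_state(); print({k:np.round(v,3) for k,v in s.items()})
for n in("side","top"):
    cv2.imwrite(f"pics/{n}0.png",robot.read_camera(n)); m=robot.camera_model(n); print(n,m)
E
```

```text
pics
{'t': np.float64(0.0), 'q': array([-1.416,  0.131,  1.489,  0.   ,  1.523, -0.085]), 'dq': array([ 0.002,  0.   , -0.002,  0.001,  0.   , -0.002]), 'joint_torque': array([ -0.   , -55.985, -49.175,   0.077,   0.035,  -0.   ]), 'tool_pos': array([ 0.142, -0.582,  0.243]), 'orientation': array([-3.117, -0.376,  0.   ]), 'force': array([-0.141,  0.262,  0.179]), 'wrist_torque': array([-0.034,  0.014, -0.034]), 'gripper_force': np.float64(0.0), 'opening': np.float64(0.093)}
side {'fx': 458.99261280445904, 'fy': 458.99261280445904, 'cx': 315.71341388967505, 'cy': 242.43304799084194, 'eye': array([0.4356, 0.7704, 0.9154]), 'rotation': array([-0.0998,  2.8593, -1.1765])}
top {'fx': 519.8563065491668, 'fy': 519.8563065491668, 'cx': 323.1237845977957, 'cy': 238.60554068595528, 'eye': array([ 0.2942, -0.0217,  1.5339]), 'rotation': array([-2.1205,  2.1499, -0.1635])}
```

View pics/side0.png

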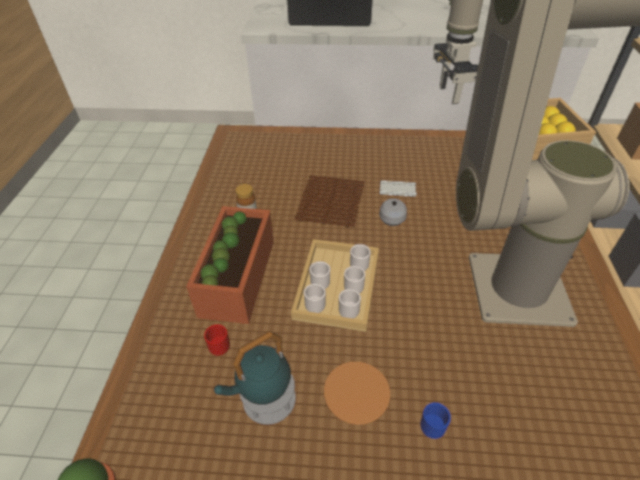

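View pics/top0.png

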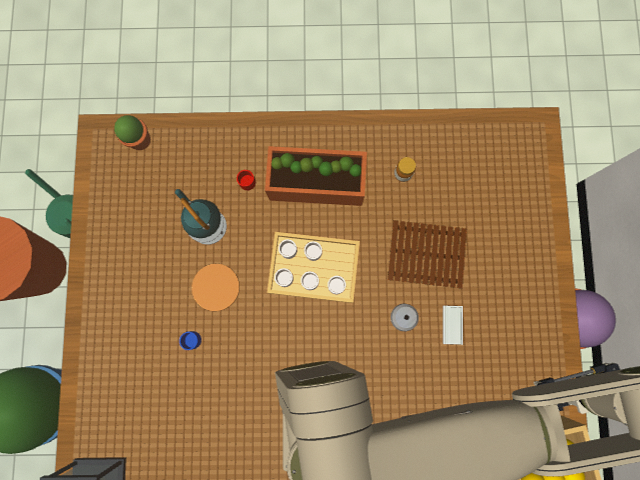

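```bash
cat > h.py <<'E'
import numpy as np,cv2
from scipy.spatial.transform import Rotation as R
np.set_printoptions(precision=4,suppress=True)
from plant import robot
M={n:robot.camera_model(n) for n in("side","top")}
def ray(n,p):
    m=M[n]; p=np.atleast_2d(p).astype(float)
    d=np.c_[(p[:,0]-m["cx"])/m["fx"],(p[:,1]-m["cy"])/m["fy"],np.ones(len(p))]
    return m["eye"],d@R.from_rotvec(m["rotation"]).as_matrix().T
def plane(n,p,z):
    e,d=ray(n,p); return e+d*((z-e[2])/d[:,2])[:,None]
def proj(n,P):
    m=M[n]; c=(np.atleast_2d(P)-m["eye"])@R.from_rotvec(m["rotation"]).as_matrix()
    return np.c_[c[:,0]/c[:,2]*m["fx"]+m["cx"],c[:,1]/c[:,2]*m["fy"]+m["cy"]]
def tri(ps,pt):  # two-view: point and miss distance
    (a,u),(b,v)=ray("side",ps),ray("top",pt); u,v=u[0]/np.linalg.norm(u[0]),v[0]/np.linalg.norm(v[0])
    s=np.linalg.lstsq(np.c_[u,-v],b-a,rcond=None)[0]; A,B=a+u*s[0],b+v*s[1]
    return (A+B)/2,np.linalg.norm(A-B)
def blobs(mask,amin):
    c,_=cv2.findContours(mask.astype(np.uint8),cv2.RETR_EXTERNAL,cv2.CHAIN_APPROX_NONE)
    return [k for k in c if cv2.contourArea(k)>=amin]
def hsv(im): return np.moveaxis(cv2.cvtColor(im,cv2.COLOR_BGR2HSV).astype(int),2,0)
E
python3 - <<'E'
from h import *
s=cv2.imread("pics/side0.png");t=cv2.imread("pics/top0.png")
for n,im in(("side",s),("top",t)):
    h,S,V=hsv(im)
    for nm,m,a in(("white",(S<45)&(V>150),20),("teal",(h>80)&(h<105)&(S>60)&(V<140),100),("cork",(h>5)&(h<16)&(S>120)&(V>190),300),("tray",(h>14)&(h<28)&(S>60)&(V>170),300),("mat",(V<105)&(S>100)&(h<15),150)):
        for k in blobs(m,a):
            (x,y),(w,hh),an=cv2.minAreaRect(k)
            if 60<x<570 and 100<y<440: print(n,nm,round(cv2.contourArea(k)),np.round([x,y,w,hh,an],1))
c=lambda im,x,y,w,hh,f:cv2.resize(im[y:y+hh,x:x+w],None,fx=f,fy=f,interpolation=cv2.INTER_CUBIC)
a=c(t,165,175,100,75,4);b=c(s,205,325,100,75,4);d=c(t,262,228,100,75,4);e=c(s,290,235,100,75,4)
cv2.imwrite("pics/m1.png",np.vstack([np.hstack([a,b]),np.hstack([d,e])]))
E
```

```text
side white 780 [316.2 286.1  20.9  49.8  10.3]
side white 1137 [353.5 280.3  20.9  73.4  11.8]
side white 400 [397.6 188.1  35.4  13.    3.4]
side white 92946 [237.  239.5 479.  474.   90. ]
side teal 1500 [260.4 375.3  50.   51.9  16.7]
side tray 2160 [334.7 280.4  75.1  77.3   9. ]
side tray 776 [564.9 116.3  38.5  54.2  86.4]
side mat 1054 [238.8 251.3  21.8  77.4  19.1]
side mat 1035 [257.9 267.7  14.7 105.4  16.7]
side mat 2520 [329.1 200.4  63.2  47.8   8. ]
top white 380 [404.1 317.4  21.1  23.3  76. ]
top white 704 [452.5 325.   38.   19.   90. ]
top white 228 [336.5 284.5  17.   17.   45. ]
top white 230 [309.5 280.5  17.   17.   90. ]
top white 226 [283.5 277.   16.   17.   90. ]
top white 222 [313. 250.  16.  16.  90.]
top white 173 [287.5 248.   16.   17.   90. ]
top white 216 [211.3 233.1  19.   38.5  55.9]
top white 89672 [319.5 186.  372.  639.   90. ]
top teal 272 [188.7 223.1  29.1  13.7  49.4]
top teal 212 [201.5 210.   24.7  12.   45. ]
top cork 1671 [214.8 286.8  46.   46.7  45. ]
top tray 1282 [214.6 286.5  46.8  52.6  43.3]
top tray 5424 [313.6 266.7  98.2  68.9   6. ]
top mat 714 [314.3 198.   97.2   8.8   3.3]
top mat 1276 [315.  178.9  90.   20.    3.7]
top mat 193 [317.3 157.2  55.1   8.    3.2]
```

View pics/m1.png

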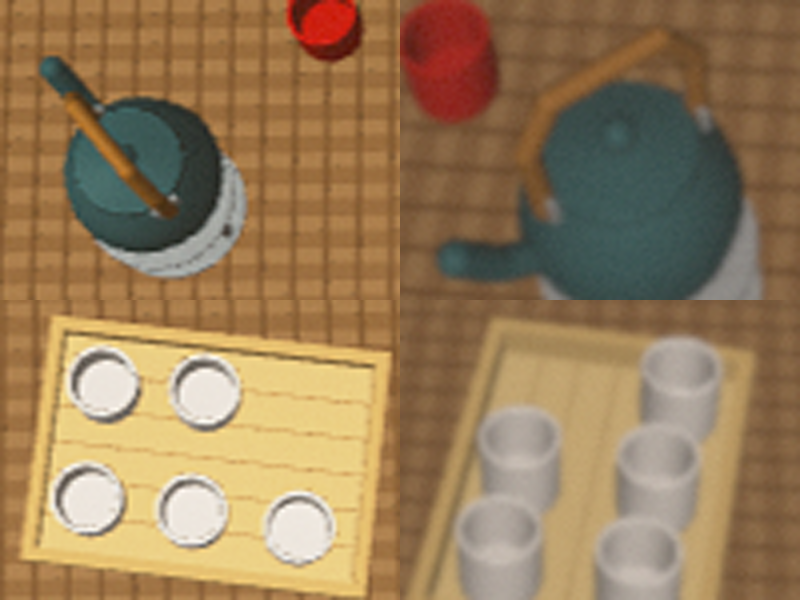

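```bash
python3 - <<'E'
from h import *
t=cv2.imread("pics/top0.png");s=cv2.imread("pics/side0.png")
print("handle spout end",tri([241.2,350.8],[182.5,199.5]));print("handle back end",tri([270,334.5],[197,218]))
C=dict(A=((315,293),(287.75,249.25)),B=((319.75,271.75),(313.25,251)),C=((350,297.5),(284.25,277.75)),D=((354.25,273.75),(310,280.75)),E=((360.5,252),(337,285)))
for k,(a,b) in C.items(): print(k,*tri(a,b),"plane62",plane("top",b,.062)[0,:2],plane("side",a,.062)[0,:2])
q=plane("top",[(275.25,232.25),(360,241),(353.75,302.25),(267.5,292.5)],.030); print("tray corners",q[:,:2],"c",q.mean(0)[:2],"sides",np.linalg.norm(q-np.roll(q,-1,0),axis=1))
h,S,V=hsv(t)
k=max(blobs((h>5)&(h<16)&(S>120)&(V>190),300),key=cv2.contourArea)
print("cork",plane("top",[cv2.fitEllipse(k)[0]],.008)[0], [plane("top",[cv2.fitEllipse(k)[0]],.008)[0]])
h2,S2,V2=hsv(s);k2=max(blobs((h2>5)&(h2<16)&(S2>120)&(V2>150)&(np.indices(h2.shape)[0]>350)&(np.indices(h2.shape)[1]>310)&(np.indices(h2.shape)[1]<400),200),key=cv2.contourArea)
print("cork tri",tri(cv2.fitEllipse(k2)[0],cv2.fitEllipse(k)[0]),cv2.fitEllipse(k2),cv2.fitEllipse(k))
def rect(im,m,x0,x1,y0,y1):
    z=np.zeros(m.shape,bool);z[y0:y1,x0:x1]=m[y0:y1,x0:x1];z=cv2.morphologyEx(z.astype(np.uint8),cv2.MORPH_CLOSE,np.ones((5,5)))
    k=max(blobs(z,100),key=cv2.contourArea);return cv2.boxPoints(cv2.minAreaRect(k)),k
b,k=rect(t,(V<125)&(S>80)&(h<14),375,480,205,300);q=plane("top",b,.006);print("drip px",b.round(1).tolist(),"\n",q[:,:2],"c",q.mean(0),np.linalg.norm(q-np.roll(q,-1,0),axis=1))
b2,_=rect(s,(V2<110)&(S2>80)&(h2<14),285,372,165,235);print("side",b2.round(1).tolist(),plane("side",b2,.006)[:,:2],"tri c",tri(b2.mean(0),b.mean(0)))
b,k=rect(t,(h<10)&(S>120)&(V>70),255,380,140,215);print("trough px",b.round(1).tolist())
col=t[140:210,315];print("col315 y140..:",[(140+i,h[140+i,315],S[140+i,315],V[140+i,315]) for i in range(45,70,2)])
# cup/bowl/others
for n,p,z in(("sugar",(404,317.5),.071),("red",(247,180),.03),("honey",(407,165),.085)): print(n,plane("top",[p],z)[0])
E
```

```text
handle spout end (array([0.6143, 0.3512, 0.2135]), np.float64(0.0019093468305360567))
handle back end (array([0.5673, 0.3129, 0.2104]), np.float64(0.0022156407863554383))
A [0.5054 0.0886 0.0531] 0.004897204303472811 plane62 [0.5017 0.0881] [0.5071 0.0952]
B [0.4998 0.0155 0.0468] 0.004150110133644154 plane62 [0.4956 0.0152] [0.5007 0.0283]
C [0.4226 0.0986 0.0553] 0.0035184558871157704 plane62 [0.4202 0.0982] [0.4244 0.1035]
D [0.4135 0.0252 0.0564] 0.0046224218349785635 plane62 [0.4107 0.0253] [0.4159 0.0296]
E [ 0.3996 -0.0513  0.055 ] 0.002927591326985021 plane62 [ 0.3977 -0.0509] [ 0.4013 -0.0448]
tray corners [[ 0.5571  0.1271]
 [ 0.5275 -0.1211]
 [ 0.3498 -0.0988]
 [ 0.3811  0.1492]] c [0.4539 0.0141] sides [0.25   0.1791 0.25   0.1774]
cork [0.4008 0.3061 0.008 ] [array([0.4008, 0.3061, 0.008 ])]
cork tri (array([0.4023, 0.3077, 0.0002]), np.float64(0.0018263546266732644)) ((356.61639404296875, 392.4984130859375), (61.08085250854492, 65.7678451538086), 113.78923034667969) ((214.93353271484375, 286.8955078125), (45.52372741699219, 46.812164306640625), 46.32645034790039)
drip px [[386.8999938964844, 280.1000061035156], [393.1000061035156, 220.1999969482422], [467.5, 227.89999389648438], [461.29998779296875, 287.79998779296875]] 
 [[ 0.4141 -0.1988]
 [ 0.5929 -0.2231]
 [ 0.5662 -0.4438]
 [ 0.3886 -0.4156]] c [ 0.4904 -0.3203  0.006 ] [0.1804 0.2223 0.1799 0.2183]
side [[294.5, 219.8000030517578], [301.0, 172.39999389648438], [364.1000061035156, 181.0], [357.70001220703125, 228.5]] [[ 0.5936 -0.2175]
 [ 0.5978 -0.4492]
 [ 0.3904 -0.4138]
 [ 0.4081 -0.1912]] tri c (array([ 0.494 , -0.3226, -0.0041]), np.float64(0.0062363071378227644))Traceback (most recent call last):
  File "<stdin>", line 17, in <module>
  File "<stdin>", line 14, in rect
ValueError: max() iterable argument is empty
```

Candidates for cups: white ones in the tray (top px 288,249; 313,251; 284,278; 310,281; 337,285). The look-alikes are the red cup at (247,180) and the blue one at (190,340), both ignored. The pot is at (200,215), and its bar yaw is about 39°. The crop confirms five white cups, with the bar ends agreeing in z (about 0.212) and length (about 60 mm).

Call:
arm_command(increments="0 41.4 -19 -11 0; 0 82.8 -38 -22 0; 0 124.2 -57 -33 0; 0 165.6 -76 -44 0; 0 207 -95 -55 0")

```text
t: 0.6
tool_pos: [0.322, -0.4399, 0.2986]
orientation: [-3.118, -0.375, 0.0]
force: [1.1, -0.6, -0.3]
opening: 0.0927
gripper_force: 0.0
```

Call:
arm_command(increments="0 41.4 -19 -11 0; 0 82.8 -38 -22 0; 0 124.2 -57 -33 0; 0 165.6 -76 -44 0; 0 207 -95 -55 0")

```text
t: 1.1
tool_pos: [0.5006, -0.2984, 0.3537]
orientation: [-3.119, -0.376, 0.001]
force: [0.9, -0.9, -0.1]
opening: 0.0928
gripper_force: 0.0
```

Call:
arm_command(increments="0 16 -39.5 0 0; 0 32 -79 0 0; 0 48 -118.5 0 0; 0 64 -158 0 0; 0 79.5 -197.5 0 0")

```text
t: 1.6
tool_pos: [0.5297, -0.0874, 0.3532]
orientation: [-3.119, -0.376, 0.001]
force: [1.5, -0.2, -0.3]
opening: 0.093
gripper_force: 0.0
```

Call:
arm_command(increments="0 16 -39.5 0 0; 0 32 -79 0 0; 0 48 -118.5 0 0; 0 64 -158 0 0; 0 79.5 -197.5 0 0")

```text
t: 2.1
tool_pos: [0.56, 0.1233, 0.3532]
orientation: [3.119, 0.376, -0.001]
force: [0.6, 0.2, -0.4]
opening: 0.0928
gripper_force: 0.0
```

Call:
arm_command(increments="0 16 -39.5 0 -0.09; 0 32 -79 0 -0.18; 0 48 -118.5 0 -0.27; 0 64 -158 0 -0.36; 0 79.5 -197.5 0 -0.444")

```text
t: 2.6
tool_pos: [0.5903, 0.334, 0.3529]
orientation: [2.958, 1.059, -0.001]
force: [0.4, -0.1, 0.2]
opening: 0.0927
gripper_force: 0.0
```

Call:
arm_command(increments="0.25 0 1 25 0; 0.25 0 2 50 0; 0.25 0 2 75 0; 0.25 0 2 95 0; 0.25 0 2 95 0")

```text
t: 3.1
tool_pos: [0.5898, 0.3298, 0.2536]
orientation: [2.959, 1.053, -0.012]
force: [-0.9, 0.8, -0.6]
opening: 0.0698
gripper_force: 0.0
```

```bash
python3 - <<'E'
from h import *
t=robot.read_camera("top");s=robot.read_camera("side");st=robot.read_state();print(st["tool_pos"],st["opening"])
cv2.imwrite("pics/top1.png",t);cv2.imwrite("pics/side1.png",s)
c=lambda im,x,y,w,hh,f:cv2.resize(im[y:y+hh,x:x+w],None,fx=f,fy=f,interpolation=cv2.INTER_CUBIC)
cv2.imwrite("pics/m2.png",np.hstack([c(t,155,165,100,120,4),c(s,205,260,100,120,4)]))
E
```

```text
[0.5915 0.3306 0.2584] 0.06976747794346874
```

View pics/m2.png

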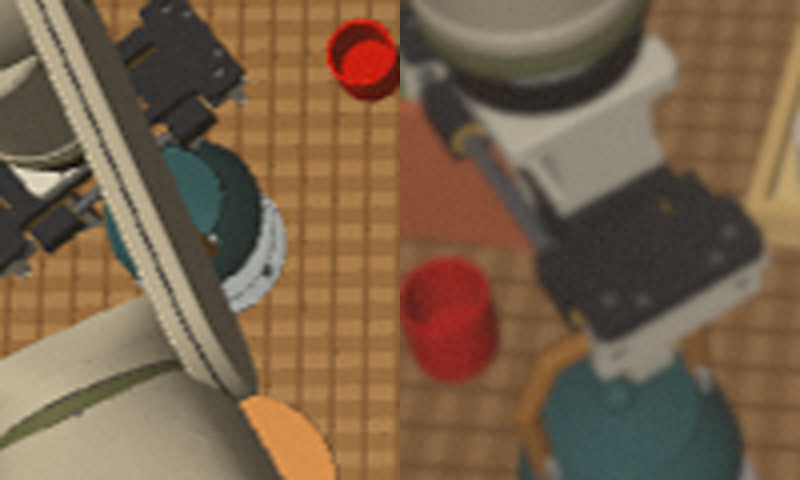

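The left half shows the gripper straddling the bar. In the right half the near finger stands in front of the bar's middle, between the bends at about (242,351) and (270,334). Descending and closing.

Call:
arm_command(increments="0.25 0 0 10 0; 0.25 0 -1 20 0; 0.25 0 -1 30 0; 0.25 0 -1 40 0; 0.25 0 -1 40 0")

```text
t: 3.7
tool_pos: [0.5901, 0.331, 0.2159]
orientation: [2.959, 1.053, -0.006]
force: [-0.1, -0.5, -1.1]
opening: 0.0698
gripper_force: 0.0
```

Call:
arm_command(increments="0.6 0 0 0 0; 0.8 0 0 0 0; 1 0 0 0 0; 1 0 0 0 0; 1 0 0 0 0", grip_force=45)

```text
t: 4.2
tool_pos: [0.5913, 0.3315, 0.219]
orientation: [-2.96, -1.053, -0.001]
force: [-0.6, -0.7, -0.7]
opening: 0.0339
gripper_force: 0.0
```

Call:
arm_command(increments="1 0 0 0 0; 1 0 0 0 0; 1 0 0 0 0; 1 0 0 0 0; 1 0 0 0 0")

```text
t: 4.7
tool_pos: [0.591, 0.3316, 0.2186]
orientation: [-2.959, -1.054, 0.0]
force: [-0.6, 1.4, 0.9]
opening: 0.0106
gripper_force: 45.0
```

Call:
arm_command(increments="1 0 0 -2 0; 1 0 0 -4 0; 1 0 0 -7 0; 1 0 0 -11 0; 1 0 0 -15 0")

```text
t: 5.2
tool_pos: [0.5911, 0.3314, 0.2339]
orientation: [2.96, 1.053, -0.0]
force: [0.4, -0.2, -4.5]
opening: 0.0109
gripper_force: 45.0
```

Call:
arm_command(increments="1 0 0 -4 0; 1 0 0 -7 0; 1 0 0 -9 0; 1 0 0 -10 0; 1 0 0 -10 0")

```text
t: 5.7
tool_pos: [0.5912, 0.3315, 0.2438]
orientation: [2.96, 1.053, 0.0]
force: [-0.7, -0.8, -4.0]
opening: 0.0102
gripper_force: 45.0
```

```bash
cat >> h.py <<'E'
def go(x,y,z,phi=None):   # remaining move to a TCP pose, tool axes (mm, rad)
    s=robot.read_state();A=R.from_rotvec(s["orientation"]).as_matrix();p=np.array(s["tool_pos"])
    f=np.degrees(np.arctan2(A[1,0],A[0,0])); d=A.T@(np.array([x,y,z])-p)*1000
    print("t",round(float(s["t"]),2),"at",p,"phi",round(f,2),"F",np.round(s["force"],1),"open",round(float(s["opening"])*1000,1),"| move",d.round(1),"len",round(np.linalg.norm(d)),"turn",0 if phi is None else round(-np.radians(phi-f),3))
E
python3 - <<'E'
from h import *
go(.4015,.307,.26); cv2.imwrite("pics/s2.png",robot.read_camera("side")[180:480,160:460])
E
```

```text
t 5.7 at [0.5912 0.3315 0.2438] phi 39.18 F [-0.7 -0.8 -4. ] open 10.2 | move [-162.5 -100.8  -16.2] len 192 turn 0
```

View pics/s2.png

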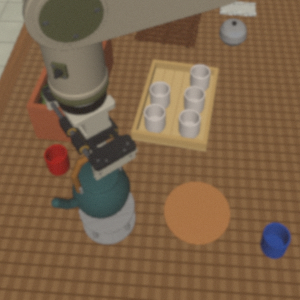

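The pot hangs upright about 25 mm above the warmer. Carrying it smoothly to the cork mat, at (357,392) in the full side frame.

Call:
arm_command(increments="1 -2.5 -1.6 0 0; 1 -7.6 -4.7 0 0; 1 -15.3 -9.5 0 0; 1 -25.5 -15.8 0 0; 1 -37.4 -23.2 0 0")

```text
t: 6.25
tool_pos: [0.5465, 0.3257, 0.2435]
orientation: [-2.96, -1.053, 0.0]
force: [-0.4, 0.8, -3.6]
opening: 0.0109
gripper_force: 45.0
```

Call:
arm_command(increments="1 -12.7 -7.9 0 0; 1 -25.4 -15.8 0 0; 1 -38.1 -23.7 0 0; 1 -50.8 -31.6 0 0; 1 -63.5 -39.5 0 0")

```text
t: 6.75
tool_pos: [0.472, 0.3161, 0.2437]
orientation: [-2.96, -1.054, -0.0]
force: [-0.4, -0.2, -4.7]
opening: 0.0107
gripper_force: 45.0
```

Call:
arm_command(increments="1 -12.7 -7.9 0 0; 1 -24.5 -15.2 0 0; 1 -34.7 -21.5 0 0; 1 -43 -26.7 0 0; 1 -50 -31 0 0")

```text
t: 7.25
tool_pos: [0.4141, 0.3087, 0.2438]
orientation: [-2.96, -1.054, -0.001]
force: [-0.2, 1.0, -4.7]
opening: 0.0107
gripper_force: 45.0
```

Call:
arm_command(increments="1 -5 -3 0 0; 1 -8.5 -5.2 0 0; 1 -10.5 -6.5 0 0; 1 -11.5 -7 0 0; 1 -11.5 -7 0 0")

```text
t: 7.75
tool_pos: [0.4017, 0.3069, 0.2436]
orientation: [2.96, 1.053, 0.0]
force: [0.8, 1.2, -4.4]
opening: 0.0108
gripper_force: 45.0
```

```bash
python3 - <<'E'
from h import *
go(.4015,.307,.172)
E
```

```text
t 7.75 at [0.4017 0.3069 0.2436] phi 39.17 F [ 0.8  1.2 -4.4] open 10.8 | move [-0.1 -0.2 71.6] len 72 turn 0
```

Call:
arm_command(increments="1 0 0 4 0; 1 0 0 12 0; 1 0 0 20 0; 1 0 0 28 0; 1 0 0 36 0")

```text
t: 8.25
tool_pos: [0.4014, 0.3068, 0.2064]
orientation: [2.96, 1.053, -0.001]
force: [-0.5, 0.0, -5.8]
opening: 0.0107
gripper_force: 45.0
```

Call:
arm_command(increments="1 0 0 8 0; 1 0 0 15 0; 1 0 0 21 0; 1 0 0 26 0; 1 0 0 29 0")

```text
t: 8.75
tool_pos: [0.4015, 0.3069, 0.1781]
orientation: [2.96, 1.053, -0.001]
force: [-0.4, 0.4, -4.4]
opening: 0.0108
gripper_force: 45.0
```

Call:
arm_command(increments="1 0 0 1.5 0; 1 0 0 3 0; 1 0 0 4 0; 1 0 0 5 0; 1 0 0 5.5 0")

```text
t: 9.25
tool_pos: [0.4017, 0.307, 0.1732]
orientation: [-2.96, -1.053, -0.0]
force: [0.4, 0.5, -4.3]
opening: 0.0107
gripper_force: 45.0
```

Call:
arm_command(increments="1 0 0 0.5 0; 1 0 0 1 0; 1 0 0 1 0; 1 0 0 1 0; 1 0 0 1 0")

```text
t: 9.75
tool_pos: [0.4017, 0.3069, 0.1722]
orientation: [-2.96, -1.053, -0.0]
force: [-0.1, -0.6, -4.3]
opening: 0.0104
gripper_force: 45.0
```

Call:
arm_command(increments="1 0 0 0.5 0; 1 0 0 1 0; 1 0 0 1 0; 1 0 0 1 0; 1 0 0 1 0")

```text
t: 10.25
tool_pos: [0.4019, 0.3072, 0.1716]
orientation: [-2.959, -1.053, -0.001]
force: [-0.6, -0.2, 1.2]
opening: 0.0103
gripper_force: 45.0
```

Call:
arm_command(increments="1 0 0 0.5 0; 1 0 0 1 0; 1 0 0 1 0; 1 0 0 1 0; 1 0 0 1 0")

```text
t: 10.75
tool_pos: [0.4022, 0.3075, 0.1716]
orientation: [-2.959, -1.053, -0.003]
force: [-2.8, -0.0, 7.2]
opening: 0.0107
gripper_force: 45.0
```

Call:
arm_command(increments="1 0 0 -1 0; 1 0 0 -2 0; 0.9 0 0 -2 0; 0.8 0 0 -2 0; 0.6 0 0 -2 0")

```text
t: 11.25
tool_pos: [0.4019, 0.307, 0.1723]
orientation: [2.96, 1.053, 0.001]
force: [0.5, 0.1, -0.6]
opening: 0.0224
gripper_force: 0.0
```

Call:
arm_command(increments="0.5 0 0 0 0; 0.5 0 0 0 0; 0.5 0 0 0 0; 0.5 0 0 0 0; 0.5 0 0 -5 0")

```text
t: 11.75
tool_pos: [0.4012, 0.3067, 0.1766]
orientation: [2.959, 1.053, -0.002]
force: [0.6, 0.4, 0.2]
opening: 0.0467
gripper_force: 0.0
```

Call:
arm_command(increments="0.5 0 0 -15 0; 0.5 0 0 -35 0; 0.5 0 0 -60 0; 0.5 0 0 -90 0; 0.5 0 0 -130 0")

```text
t: 12.25
tool_pos: [0.401, 0.3065, 0.3083]
orientation: [2.959, 1.053, -0.003]
force: [1.1, 0.4, 0.9]
opening: 0.0467
gripper_force: 0.0
```

Call:
arm_command(increments="0.5 25 35 0 0; 0.5 50 70 0 0; 0.5 75 105 0 0; 0.5 100 140 0 0; 0.5 125 175 0 0")

```text
t: 12.75
tool_pos: [0.6108, 0.2497, 0.3088]
orientation: [-2.96, -1.053, -0.003]
force: [-0.2, 1.1, -0.5]
opening: 0.0463
gripper_force: 0.0
```

```bash
python3 - <<'E'
from h import *
t=robot.read_camera("top");s=robot.read_camera("side");go(.4,-.05,.2,83)
cv2.imwrite("pics/top3.png",t);cv2.imwrite("pics/side3.png",s)
c=lambda im,x,y,w,hh,f:cv2.resize(im[y:y+hh,x:x+w],None,fx=f,fy=f,interpolation=cv2.INTER_CUBIC)
cv2.imwrite("pics/m3.png",np.vstack([c(cv2.imread("pics/top0.png"),180,140,200,70,4),c(s,180,220,200,80,4)]))
E
```

```text
t 12.85 at [0.6126 0.2476 0.3052] phi 38.97 F [-0.2 -0.3 -0.8] open 46.7 | move [-352.2   97.6  106.2] len 381 turn -0.769
```

View pics/m3.png

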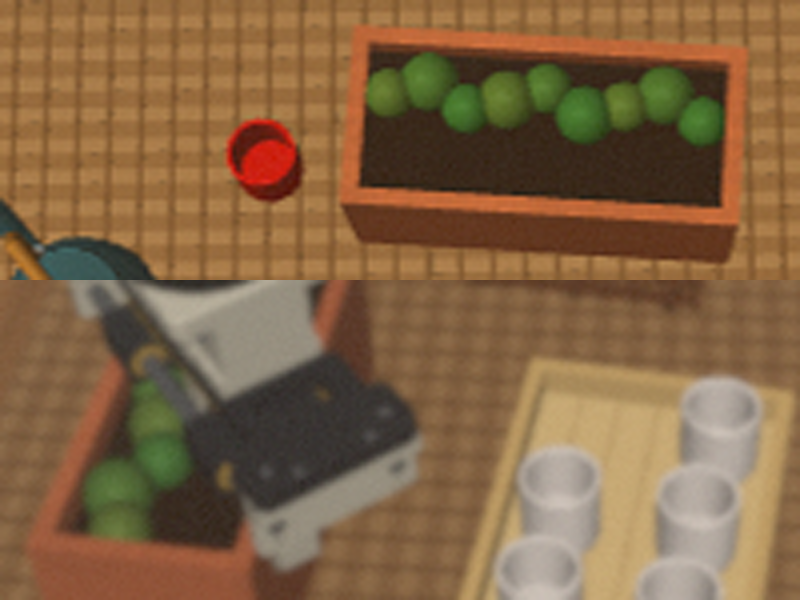

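View pics/side3.png

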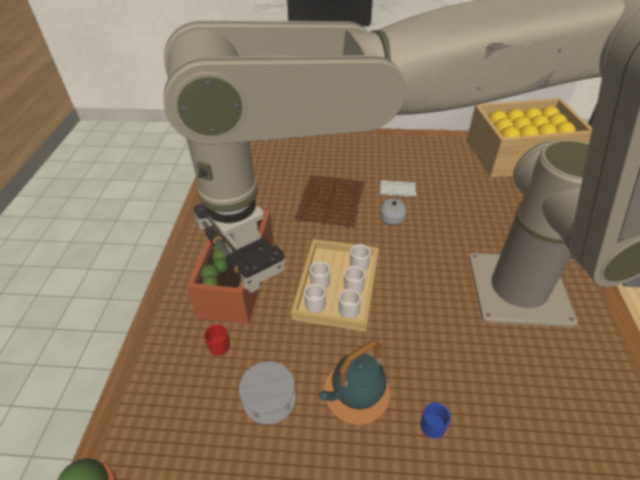

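```bash
cat >> h.py <<'E'
def cups(im):
    h,S,V=hsv(im); out=[]
    for k in blobs((S<45)&(V>150),120):
        (x,y),r=cv2.minEnclosingCircle(k); a=cv2.contourArea(k)
        if a<420 and a>.6*np.pi*r*r and 6<r<14:
            P=plane("top",[(x+.4,y+.7)],.062)[0,:2]+[.002,.003]
            if .3<P[0]<.7: out.append([*P.round(4),round(x,1),round(y,1)])
    return out
E
python3 - <<'E'
from h import *
for r in cups(cv2.imread("pics/top0.png")): print("t0",r)
for r in cups(cv2.imread("pics/top3.png")): print("t3",r)
print("trough bottom",plane("top",[(270.5,200),(362,205.5)],0)[:,:2],"rim front",plane("top",[(265.75,190.5),(364.5,195.5)],.12)[:,:2])
print("sugar",plane("top",[(404,317.5)],.071),"honey",plane("top",[(407,165)],.085))
go(.401,-.048,.2,83)
E
```

```text
t0 [np.float64(0.3046), np.float64(-0.2345), 403.9, 317.4]
t0 [np.float64(0.3989), np.float64(-0.0469), 336.2, 284.6]
t0 [np.float64(0.4126), np.float64(0.0293), 309.2, 280.1]
t0 [np.float64(0.4229), np.float64(0.1027), 283.3, 276.8]
t0 [np.float64(0.4979), np.float64(0.0189), 312.6, 250.2]
t0 [np.float64(0.5051), np.float64(0.0918), 287.1, 248.1]
t3 [np.float64(0.3049), np.float64(-0.2343), 403.9, 317.3]
t3 [np.float64(0.3989), np.float64(-0.0469), 336.2, 284.6]
t3 [np.float64(0.4126), np.float64(0.0293), 309.2, 280.1]
t3 [np.float64(0.4229), np.float64(0.1027), 283.3, 276.8]
t3 [np.float64(0.4973), np.float64(0.0182), 312.9, 250.4]
t3 [np.float64(0.5051), np.float64(0.0918), 287.1, 248.1]
trough bottom [[ 0.6617  0.1446]
 [ 0.6405 -0.1318]] rim front [[ 0.6604  0.145 ]
 [ 0.6419 -0.1308]]
sugar [[ 0.3043 -0.2353  0.071 ]] honey [[ 0.7389 -0.2584  0.085 ]]
t 12.85 at [0.6126 0.2476 0.3052] phi 38.97 F [-0.2 -0.3 -0.8] open 46.7 | move [-350.1   96.7  106.1] len 378 turn -0.769
```

Call:
arm_command(increments="0.27 -43.8 12 13 0; 0.27 -87.6 24 26 0; 0.27 -131.4 36 39 0; 0.27 -175 48 52 0; 0.27 -219 60.5 66 0")

```text
t: 13.35
tool_pos: [0.4764, 0.0642, 0.2422]
orientation: [2.959, 1.054, 0.003]
force: [0.2, -0.7, 0.1]
opening: 0.0675
gripper_force: 0.0
```

Call:
arm_command(increments="0.27 -26 7 8 -0.148; 0.27 -52 14 16 -0.296; 0.27 -78 21 24 -0.444; 0.27 -104 28 32 -0.592; 0.27 -131 36.5 40 -0.74")

```text
t: 13.85
tool_pos: [0.3985, -0.0464, 0.2023]
orientation: [2.37, 2.059, 0.002]
force: [-0.5, 0.1, 1.2]
opening: 0.068
gripper_force: 0.0
```

```bash
python3 - <<'E'
from h import *
go(.399,-.047,.061,83)
E
```

```text
t 13.85 at [ 0.3985 -0.0464  0.2023] phi 81.97 F [-0.5  0.1  1.2] open 68.0 | move [ -0.5   0.2 141.3] len 141 turn -0.018
```

Call:
arm_command(increments="0.27 0 0 35 -0.018; 0.27 0 0 70 -0.018; 0.27 0 0 100 -0.018; 0.27 0 0 125 -0.018; 0.27 0 0 141 -0.018")

```text
t: 14.35
tool_pos: [0.3984, -0.0457, 0.0594]
orientation: [-2.359, -2.073, 0.0]
force: [-0.4, -0.8, -0.2]
opening: 0.0678
gripper_force: 0.0
```

Call:
arm_command(increments="0.27 0 0 0 0; 0.45 0 0 0 0; 0.6 0 0 0 0; 0.6 0 0 0 0; 0.6 0 0 0 0", grip_force=15)

```text
t: 14.85
tool_pos: [0.4005, -0.0463, 0.0619]
orientation: [2.358, 2.072, 0.003]
force: [-0.3, 0.1, 7.0]
opening: 0.052
gripper_force: 15.0
```

Call:
arm_command(increments="0.6 0 0 -3 0; 0.6 0 0 -15 0; 0.6 0 0 -35 0; 0.6 0 0 -60 0; 0.6 0 0 -80 0")

```text
t: 15.35
tool_pos: [0.3991, -0.0461, 0.1422]
orientation: [2.36, 2.073, 0.001]
force: [0.9, 0.3, -1.1]
opening: 0.0518
gripper_force: 15.0
```

```bash
python3 - <<'E'
from h import *
go(.5282,-.3954,.141,82.5)
E
```

```text
t 15.35 at [ 0.3991 -0.0461  0.1422] phi 82.61 F [ 0.9  0.3 -1.1] open 51.8 | move [-329.8  172.9    1.4] len 372 turn 0.002
```

Call:
arm_command(increments="0.6 -16 9 0 0; 0.6 -46 24 0 0; 0.6 -82 43 0 0; 0.6 -122 64 0 0; 0.6 -162 85 0 0")

```text
t: 15.85
tool_pos: [0.463, -0.2193, 0.1411]
orientation: [2.359, 2.074, 0.0]
force: [-0.2, 0.4, -0.3]
opening: 0.0523
gripper_force: 15.0
```

Call:
arm_command(increments="0.6 -40 21 0 0; 0.6 -80 42 0 0; 0.6 -116 61 0 0; 0.6 -146 77 0 0; 0.6 -168 88 0 0")

```text
t: 16.35
tool_pos: [0.5284, -0.3978, 0.1407]
orientation: [2.361, 2.072, -0.0]
force: [0.0, -0.0, -0.2]
opening: 0.0518
gripper_force: 15.0
```

Call:
arm_command(increments="0.6 0 0 20 0; 0.6 0 0 40 0; 0.6 0 0 60 0; 0.6 0 0 72 0; 0.6 0 0 78 0")

```text
t: 16.85
tool_pos: [0.5275, -0.395, 0.061]
orientation: [-2.358, -2.072, 0.0]
force: [-0.4, -0.3, -1.0]
opening: 0.0521
gripper_force: 15.0
```

Call:
arm_command(increments="0.6 0 0 1 0; 0.6 0 0 2 0; 0.6 0 0 3 0; 0.6 0 0 3 0; 0.6 0 0 3 0")

```text
t: 17.35
tool_pos: [0.5286, -0.396, 0.06]
orientation: [2.359, 2.073, 0.0]
force: [0.5, 0.4, 0.7]
opening: 0.052
gripper_force: 15.0
```

```bash
python3 - <<'E'
from h import *
go(.5282,-.3954,.059,82.5)
E
```

```text
t 17.35 at [ 0.5286 -0.396   0.06  ] phi 82.61 F [0.5 0.4 0.7] open 52.0 | move [ 0.5 -0.5  1. ] len 1 turn 0.002
```

Call:
arm_command(increments="0.5 0 0 0 0; 0.3 0 0 0 0; 0.3 0 0 0 0; 0.3 0 0 -10 0; 0.3 0 0 -35 0")

```text
t: 17.85
tool_pos: [0.5265, -0.3941, 0.0918]
orientation: [-2.356, -2.07, 0.001]
force: [-0.7, 0.4, -0.1]
opening: 0.0647
gripper_force: 0.0
```

Call:
arm_command(increments="0.27 0 0 -40 0; 0.27 0 0 -70 0; 0.27 0 0 -70 0; 0.27 0 0 -70 0; 0.27 0 0 -70 0")

```text
t: 18.35
tool_pos: [0.5276, -0.395, 0.1629]
orientation: [-2.359, -2.072, 0.0]
force: [-0.7, 0.2, 0.4]
opening: 0.0679
gripper_force: 0.0
```

```bash
python3 - <<'E'
from h import *
t=robot.read_camera("top");s=robot.read_camera("side")
cv2.imwrite("pics/top4.png",t);cv2.imwrite("pics/side4.png",s)
for r in cups(t): print(*r)
go(.4126,.0293,.141,82.6)
E
```

```text
0.4125 0.0298 309.0 280.1
0.4228 0.1029 283.2 276.9
0.498 0.0192 312.5 250.2
0.5046 0.1019 283.6 248.3
t 18.45 at [ 0.5273 -0.3948  0.1622] phi 82.61 F [0.  0.1 0.1] open 68.1 | move [ 405.8 -168.3   22.4] len 440 turn 0.0
```

View pics/top4.png

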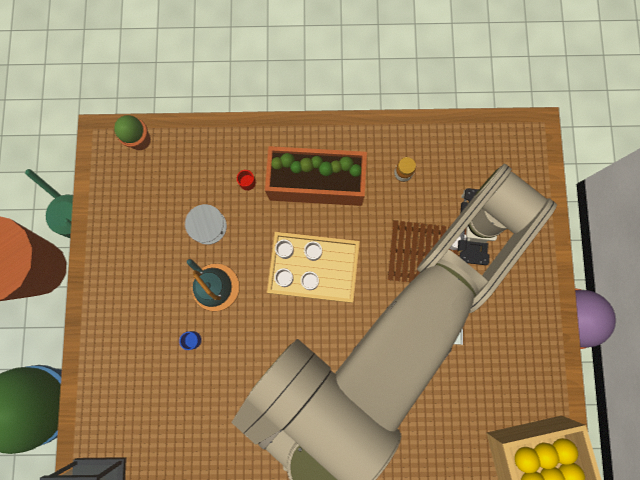

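Top view: tray emptied of one cup, with the other four at (309,280), (283,277), (313,250) and (284,248); the last was nudged about 10 mm. The pot is on the cork. Continuing with cup D.

Call:
arm_command(increments="0.27 40.6 -16.8 0 0; 0.27 81.2 -33.7 0 0; 0.27 121.8 -50.5 0 0; 0.27 162.4 -67.3 0 0; 0.27 203 -84 0 0")

```text
t: 18.95
tool_pos: [0.4696, -0.1816, 0.1627]
orientation: [-2.359, -2.072, 0.001]
force: [0.1, 0.4, 0.9]
opening: 0.0682
gripper_force: 0.0
```

Call:
arm_command(increments="0.27 40.6 -16.8 0 0; 0.27 81.2 -33.7 0 0; 0.27 121.8 -50.5 0 0; 0.27 162.4 -67.3 0 0; 0.27 202.8 -84 0 0")

```text
t: 19.45
tool_pos: [0.4123, 0.03, 0.1632]
orientation: [-2.36, -2.072, 0.002]
force: [1.2, 0.4, 0.1]
opening: 0.0682
gripper_force: 0.0
```

Call:
arm_command(increments="0.27 0 0 20 0; 0.27 0 0 45 0; 0.27 0 0 70 0; 0.27 0 0 90 0; 0.27 0 0 101 0")

```text
t: 19.95
tool_pos: [0.4117, 0.0287, 0.0604]
orientation: [-2.357, -2.072, 0.005]
force: [-0.0, 0.0, 0.1]
opening: 0.0678
gripper_force: 0.0
```

Call:
arm_command(increments="0.27 0 0 0 0; 0.45 0 0 0 0; 0.6 0 0 0 0; 0.6 0 0 0 0; 0.6 0 0 0 0", grip_force=15)

```text
t: 20.45
tool_pos: [0.4148, 0.0284, 0.0643]
orientation: [2.359, 2.073, 0.003]
force: [0.8, -0.3, 3.6]
opening: 0.0512
gripper_force: 15.0
```

Call:
arm_command(increments="0.6 0 0 -3 0; 0.6 0 0 -15 0; 0.6 0 0 -35 0; 0.6 0 0 -60 0; 0.6 0 0 -80 0")

```text
t: 20.95
tool_pos: [0.4139, 0.0285, 0.1452]
orientation: [2.36, 2.073, 0.001]
force: [0.9, -0.0, -0.5]
opening: 0.0512
gripper_force: 15.0
```

```bash
python3 - <<'E'
from h import *
go(.5376,-.326,.141,82.6)
E
```

```text
t 20.95 at [0.4139 0.0285 0.1452] phi 82.61 F [ 0.9 -0.  -0.5] open 51.2 | move [-335.6  168.3    4.3] len 375 turn 0.0
```

Call:
arm_command(increments="0.6 -17 8 0 0; 0.6 -47 23 0 0; 0.6 -84 42 0 0; 0.6 -125 62 0 0; 0.6 -166 83 0 0")

```text
t: 21.45
tool_pos: [0.4751, -0.1484, 0.1442]
orientation: [2.359, 2.074, 0.001]
force: [1.6, 0.2, -0.5]
opening: 0.0514
gripper_force: 15.0
```

Call:
arm_command(increments="0.6 -41 20 0 0; 0.6 -81 40 0 0; 0.6 -117 59 0 0; 0.6 -147 74 0 0; 0.6 -169.5 85.3 0 0")

```text
t: 21.95
tool_pos: [0.5377, -0.3281, 0.1438]
orientation: [2.361, 2.072, -0.0]
force: [0.4, -0.8, -0.9]
opening: 0.0514
gripper_force: 15.0
```

Call:
arm_command(increments="0.6 0 0 20 0; 0.6 0 0 40 0; 0.6 0 0 60 0; 0.6 0 0 72 0; 0.6 0 0 79 0")

```text
t: 22.45
tool_pos: [0.537, -0.3254, 0.0632]
orientation: [-2.359, -2.073, 0.001]
force: [-0.7, 0.4, 0.0]
opening: 0.0515
gripper_force: 15.0
```

Call:
arm_command(increments="0.6 0 0 1 0; 0.6 0 0 2 0; 0.6 0 0 3 0; 0.6 0 0 3.5 0; 0.6 0 0 3.5 0")

```text
t: 22.95
tool_pos: [0.5383, -0.3264, 0.0623]
orientation: [2.358, 2.072, 0.001]
force: [-1.1, 1.2, 5.6]
opening: 0.0511
gripper_force: 15.0
```

```bash
python3 - <<'E'
from h import *
go(.5376,-.326,.062,82.6)
E
```

```text
t 22.95 at [ 0.5383 -0.3264  0.0623] phi 82.61 F [-1.1  1.2  5.6] open 51.1 | move [ 0.3 -0.7  0.3] len 1 turn 0.0
```

Landed. Release, rise and go look at cup C.

Call:
arm_command(increments="0.5 0 0 -1 0; 0.3 0 0 -1 0; 0.3 0 0 -1 0; 0.3 0 0 -10 0; 0.3 0 0 -35 0")

```text
t: 23.45
tool_pos: [0.5357, -0.3246, 0.0934]
orientation: [-2.356, -2.07, 0.002]
force: [1.4, -0.7, -0.4]
opening: 0.0648
gripper_force: 0.0
```

Call:
arm_command(increments="0.27 0 0 -40 0; 0.27 0 0 -68 0; 0.27 0 0 -68 0; 0.27 0 0 -68 0; 0.27 0 0 -68 0")

```text
t: 23.95
tool_pos: [0.5369, -0.3254, 0.1624]
orientation: [-2.359, -2.072, 0.001]
force: [0.2, -0.2, -0.2]
opening: 0.0678
gripper_force: 0.0
```

```bash
python3 - <<'E'
from h import *
t=robot.read_camera("top")
cv2.imwrite("pics/top5.png",t)
for r in cups(t): print(*r)
go(.4228,.1029,.061,82.6)
E
```

```text
0.4224 0.1027 283.3 277.0
0.4983 0.019 312.6 250.1
0.5046 0.1019 283.6 248.3
t 24.0 at [ 0.5366 -0.3253  0.1619] phi 82.61 F [0.6 0.1 0.2] open 67.8 | move [ 409.8 -167.7  101.9] len 454 turn 0.0
```

Call:
arm_command(increments="0.27 41 -16.8 0 0; 0.27 82 -33.6 0 0; 0.27 123 -50.4 0 0; 0.27 164 -67.2 0 0; 0.27 205 -84 0 0")

```text
t: 24.5
tool_pos: [0.4789, -0.11, 0.162]
orientation: [-2.359, -2.072, 0.002]
force: [0.4, -0.1, 0.4]
opening: 0.0683
gripper_force: 0.0
```

Call:
arm_command(increments="0.27 41 -16.8 0 0; 0.27 82 -33.6 0 0; 0.27 123 -50.4 0 0; 0.27 164 -67.2 0 0; 0.27 205 -84 0 0")

```text
t: 25.0
tool_pos: [0.422, 0.1038, 0.1624]
orientation: [-2.359, -2.073, 0.003]
force: [0.7, 0.0, 0.0]
opening: 0.0678
gripper_force: 0.0
```

Call:
arm_command(increments="0.27 0 0 20 0; 0.27 0 0 45 0; 0.27 0 0 70 0; 0.27 0 0 90 0; 0.27 0 0 101 0")

```text
t: 25.5
tool_pos: [0.4213, 0.1021, 0.0596]
orientation: [-2.358, -2.072, 0.007]
force: [0.1, 0.2, -0.2]
opening: 0.0679
gripper_force: 0.0
```

Call:
arm_command(increments="0.27 0 0 0 0; 0.45 0 0 0 0; 0.6 0 0 0 0; 0.6 0 0 0 0; 0.6 0 0 0 0", grip_force=15)

```text
t: 26.0
tool_pos: [0.4247, 0.1024, 0.0638]
orientation: [2.359, 2.073, 0.003]
force: [0.4, -0.7, 3.5]
opening: 0.052
gripper_force: 15.0
```

Call:
arm_command(increments="0.6 0 0 -3 0; 0.6 0 0 -15 0; 0.6 0 0 -35 0; 0.6 0 0 -60 0; 0.6 0 0 -80 0")

```text
t: 26.5
tool_pos: [0.4238, 0.1024, 0.1447]
orientation: [2.36, 2.073, 0.001]
force: [0.3, -0.8, -1.6]
opening: 0.0521
gripper_force: 15.0
```

```bash
python3 - <<'E'
from h import *
go(.547,-.2566,.141,82.6)
E
```

```text
t 26.5 at [0.4238 0.1024 0.1447] phi 82.61 F [ 0.3 -0.8 -1.6] open 52.1 | move [-340.1  168.3    3.8] len 380 turn 0.0
```

Call:
arm_command(increments="0.6 -17 8 0 0; 0.6 -47 23 0 0; 0.6 -85 42 0 0; 0.6 -126 62 0 0; 0.6 -168 83 0 0")

```text
t: 27.0
tool_pos: [0.4847, -0.0764, 0.1437]
orientation: [2.359, 2.074, 0.001]
force: [-0.1, 0.7, -0.6]
opening: 0.0525
gripper_force: 15.0
```

Call:
arm_command(increments="0.6 -42 20 0 0; 0.6 -83 40 0 0; 0.6 -120 59 0 0; 0.6 -150 74 0 0; 0.6 -172 85.3 0 0")

```text
t: 27.5
tool_pos: [0.5471, -0.2589, 0.1434]
orientation: [2.361, 2.072, -0.0]
force: [0.3, 0.3, -1.0]
opening: 0.0515
gripper_force: 15.0
```

Call:
arm_command(increments="0.6 0 0 20 0; 0.6 0 0 40 0; 0.6 0 0 60 0; 0.6 0 0 72 0; 0.6 0 0 79 0")

```text
t: 28.0
tool_pos: [0.5462, -0.2561, 0.0628]
orientation: [-2.359, -2.073, 0.001]
force: [-0.1, 0.6, -1.1]
opening: 0.052
gripper_force: 15.0
```

Call:
arm_command(increments="0.6 0 0 1 0; 0.6 0 0 2 0; 0.6 0 0 3 0; 0.6 0 0 3 0; 0.6 0 0 3 0")

```text
t: 28.5
tool_pos: [0.5476, -0.2569, 0.0619]
orientation: [2.359, 2.072, 0.001]
force: [0.3, -0.1, 4.8]
opening: 0.052
gripper_force: 15.0
```

```bash
python3 - <<'E'
from h import *
go(.547,-.2566,.062,82.6)
E
```

```text
t 28.5 at [ 0.5476 -0.2569  0.0619] phi 82.61 F [ 0.3 -0.1  4.8] open 52.0 | move [ 0.3 -0.6 -0.1] len 1 turn 0.0
```

Call:
arm_command(increments="0.5 0 0 -1 0; 0.3 0 0 -1 0; 0.3 0 0 -1 0; 0.3 0 0 -10 0; 0.3 0 0 -35 0")

```text
t: 29.0
tool_pos: [0.5448, -0.2554, 0.0934]
orientation: [-2.356, -2.07, 0.003]
force: [0.4, -0.2, 0.1]
opening: 0.0649
gripper_force: 0.0
```

Call:
arm_command(increments="0.27 0 0 -40 0; 0.27 0 0 -68 0; 0.27 0 0 -68 0; 0.27 0 0 -68 0; 0.27 0 0 -68 0")

```text
t: 29.5
tool_pos: [0.5461, -0.2561, 0.1624]
orientation: [-2.359, -2.072, 0.001]
force: [0.5, -0.1, -1.2]
opening: 0.068
gripper_force: 0.0
```

```bash
python3 - <<'E'
from h import *
t=robot.read_camera("top")
cv2.imwrite("pics/top6.png",t)
for r in cups(t): print(*r)
go(.4983,.019,.061,82.6)
E
```

```text
0.4973 0.0182 312.9 250.4
0.5046 0.1019 283.6 248.3
t 29.55 at [ 0.5459 -0.2559  0.1619] phi 82.61 F [-0.2  0.6 -0.5] open 68.3 | move [266.4 -82.3 101.4] len 297 turn 0.0
```

Call:
arm_command(increments="0.27 38 -11.8 0 0; 0.27 76 -23.5 0 0; 0.27 114 -35.3 0 0; 0.27 152 -47 0 0; 0.27 190 -58.8 0 0")

```text
t: 30.05
tool_pos: [0.5115, -0.0589, 0.162]
orientation: [-2.359, -2.072, 0.002]
force: [-0.3, 1.2, -0.2]
opening: 0.0682
gripper_force: 0.0
```

Call:
arm_command(increments="0.27 38 -11.8 0 0; 0.27 66 -20.5 0 0; 0.27 76 -23.5 0 0; 0.27 76 -23.5 20 0; 0.27 76 -23.5 45 0")

```text
t: 30.55
tool_pos: [0.5002, 0.0178, 0.1186]
orientation: [2.358, 2.074, 0.002]
force: [0.5, -0.5, -0.3]
opening: 0.0677
gripper_force: 0.0
```

Call:
arm_command(increments="0.27 0 0 20 0; 0.27 0 0 40 0; 0.27 0 0 51 0; 0.27 0 0 56 0; 0.27 0 0 56 0")

```text
t: 31.05
tool_pos: [0.499, 0.0176, 0.062]
orientation: [-2.36, -2.073, 0.002]
force: [0.4, 0.3, -0.1]
opening: 0.0678
gripper_force: 0.0
```

Call:
arm_command(increments="0.27 0 0 0 0; 0.45 0 0 0 0; 0.6 0 0 0 0; 0.6 0 0 0 0; 0.6 0 0 0 0", grip_force=15)

```text
t: 31.55
tool_pos: [0.5001, 0.0178, 0.0634]
orientation: [2.359, 2.073, 0.002]
force: [0.6, -0.3, 4.7]
opening: 0.052
gripper_force: 15.0
```

Call:
arm_command(increments="0.6 0 0 -3 0; 0.6 0 0 -15 0; 0.6 0 0 -35 0; 0.6 0 0 -60 0; 0.6 0 0 -80 0")

```text
t: 32.05
tool_pos: [0.4995, 0.0179, 0.1446]
orientation: [2.36, 2.073, 0.001]
force: [0.8, -0.2, -1.3]
opening: 0.0521
gripper_force: 15.0
```

```bash
python3 - <<'E'
from h import *
go(.4484,-.314,.141,82.6)
E
```

```text
t 32.05 at [0.4995 0.0179 0.1446] phi 82.61 F [ 0.8 -0.2 -1.3] open 52.1 | move [-335.7   -8.     3.5] len 336 turn 0.0
```

Call:
arm_command(increments="0.6 -17 0 0 0; 0.6 -47 -1 0 0; 0.6 -84 -2 0 0; 0.6 -125 -3 0 0; 0.6 -166 -4 0 0")

```text
t: 32.55
tool_pos: [0.4737, -0.1474, 0.1435]
orientation: [2.359, 2.074, 0.0]
force: [0.1, 0.3, -0.9]
opening: 0.0521
gripper_force: 15.0
```

Call:
arm_command(increments="0.6 -41 -1 0 0; 0.6 -81 -2 0 0; 0.6 -117 -3 0 0; 0.6 -147 -4 0 0; 0.6 -169.5 -4 0 0")

```text
t: 33.05
tool_pos: [0.4476, -0.3158, 0.1434]
orientation: [2.361, 2.072, -0.0]
force: [-0.7, -0.3, -1.1]
opening: 0.0522
gripper_force: 15.0
```

Call:
arm_command(increments="0.6 0 0 20 0; 0.6 0 0 40 0; 0.6 0 0 60 0; 0.6 0 0 72 0; 0.6 0 0 79 0")

```text
t: 33.55
tool_pos: [0.4478, -0.3133, 0.0628]
orientation: [-2.359, -2.073, 0.0]
force: [-0.0, -0.2, -1.2]
opening: 0.0519
gripper_force: 15.0
```

Call:
arm_command(increments="0.6 0 0 1 0; 0.6 0 0 2 0; 0.6 0 0 3 0; 0.6 0 0 3 0; 0.6 0 0 3 0")

```text
t: 34.05
tool_pos: [0.4489, -0.3143, 0.0615]
orientation: [2.359, 2.073, 0.0]
force: [0.8, -0.4, 0.8]
opening: 0.0521
gripper_force: 15.0
```

```bash
python3 - <<'E'
from h import *
go(.4484,-.314,.062,82.6)
E
```

```text
t 34.05 at [ 0.4489 -0.3143  0.0615] phi 82.61 F [ 0.8 -0.4  0.8] open 52.1 | move [ 0.2 -0.5 -0.5] len 1 turn 0.0
```

Call:
arm_command(increments="0.5 0 0 0 0; 0.3 0 0 0 0; 0.3 0 0 0 0; 0.3 0 0 -10 0; 0.3 0 0 -35 0")

```text
t: 34.55
tool_pos: [0.4466, -0.3124, 0.0938]
orientation: [-2.356, -2.07, 0.001]
force: [-0.2, -0.5, -0.4]
opening: 0.0651
gripper_force: 0.0
```

Call:
arm_command(increments="0.27 0 0 -40 0; 0.27 0 0 -68 0; 0.27 0 0 -68 0; 0.27 0 0 -68 0; 0.27 0 0 -68 0")

```text
t: 35.05
tool_pos: [0.4477, -0.3133, 0.1625]
orientation: [-2.359, -2.072, 0.0]
force: [-0.9, 1.0, 0.2]
opening: 0.0681
gripper_force: 0.0
```

```bash
python3 - <<'E'
from h import *
t=robot.read_camera("top")
cv2.imwrite("pics/top7.png",t)
for r in cups(t): print(*r)
go(.5055,.1015,.061,82.6)
E
```

```text
0.5046 0.1019 283.6 248.3
0.5427 -0.2516 406.7 233.4
t 35.1 at [ 0.4475 -0.3131  0.1621] phi 82.61 F [-0.4  0.5  0.7] open 67.9 | move [418.5   4.4 101.7] len 431 turn 0.0
```

Call:
arm_command(increments="0.27 42 0.4 0 0; 0.27 84 0.9 0 0; 0.27 126 1.3 0 0; 0.27 168 1.8 0 0; 0.27 210 2.2 0 0")

```text
t: 35.6
tool_pos: [0.4765, -0.104, 0.1622]
orientation: [-2.359, -2.072, 0.002]
force: [0.7, -0.5, 0.8]
opening: 0.0677
gripper_force: 0.0
```

Call:
arm_command(increments="0.27 42 0.4 0 0; 0.27 84 0.9 0 0; 0.27 126 1.3 0 0; 0.27 168 1.8 0 0; 0.27 208.5 2.2 0 0")

```text
t: 36.1
tool_pos: [0.5055, 0.1024, 0.1622]
orientation: [-2.359, -2.073, 0.003]
force: [0.6, -0.1, -0.6]
opening: 0.068
gripper_force: 0.0
```

Call:
arm_command(increments="0.27 0 0 20 0; 0.27 0 0 45 0; 0.27 0 0 70 0; 0.27 0 0 90 0; 0.27 0 0 101 0")

```text
t: 36.6
tool_pos: [0.504, 0.1005, 0.0592]
orientation: [-2.357, -2.072, 0.007]
force: [-1.0, -0.4, -0.1]
opening: 0.068
gripper_force: 0.0
```

Call:
arm_command(increments="0.27 0 0 0 0; 0.45 0 0 0 0; 0.6 0 0 0 0; 0.6 0 0 0 0; 0.6 0 0 0 0", grip_force=15)

```text
t: 37.1
tool_pos: [0.5076, 0.1007, 0.064]
orientation: [2.359, 2.073, 0.003]
force: [-0.3, -0.2, 3.9]
opening: 0.0512
gripper_force: 15.0
```

Call:
arm_command(increments="0.6 0 0 -3 0; 0.6 0 0 -15 0; 0.6 0 0 -35 0; 0.6 0 0 -60 0; 0.6 0 0 -80 0")

```text
t: 37.6
tool_pos: [0.5067, 0.1007, 0.1447]
orientation: [2.36, 2.073, 0.001]
force: [0.3, 0.3, -1.2]
opening: 0.0515
gripper_force: 15.0
```

```bash
python3 - <<'E'
from h import *
go(.439,-.3834,.141,82.6);go(.4578,-.2446,.141,82.6)
E
```

```text
t 37.6 at [0.5067 0.1007 0.1447] phi 82.61 F [ 0.3  0.3 -1.2] open 51.5 | move [-488.8   -4.8    3.6] len 489 turn 0.0
t 37.6 at [0.5067 0.1007 0.1447] phi 82.61 F [ 0.3  0.3 -1.2] open 51.5 | move [-348.7   -4.     3.6] len 349 turn 0.0
```

Call:
arm_command(increments="0.6 -17 0 0 0; 0.6 -48 -1 0 0; 0.6 -87 -1 0 0; 0.6 -130 -2 0 0; 0.6 -173 -2 0 0")

```text
t: 38.1
tool_pos: [0.4819, -0.0719, 0.1436]
orientation: [2.359, 2.074, 0.001]
force: [1.0, -0.2, -1.6]
opening: 0.0513
gripper_force: 15.0
```

Call:
arm_command(increments="0.6 -43 0 0 0; 0.6 -85 -1 0 0; 0.6 -122 -1 0 0; 0.6 -153 -2 0 0; 0.6 -175.5 -2 0 0")

```text
t: 38.6
tool_pos: [0.4571, -0.2465, 0.1436]
orientation: [2.361, 2.072, -0.0]
force: [0.2, 0.6, -0.5]
opening: 0.0511
gripper_force: 15.0
```

Call:
arm_command(increments="0.6 0 0 20 0; 0.6 0 0 40 0; 0.6 0 0 60 0; 0.6 0 0 72 0; 0.6 0 0 79 0")

```text
t: 39.1
tool_pos: [0.4572, -0.2441, 0.063]
orientation: [-2.359, -2.073, 0.001]
force: [0.6, 0.4, -0.7]
opening: 0.0512
gripper_force: 15.0
```

Call:
arm_command(increments="0.6 0 0 1 0; 0.6 0 0 2 0; 0.6 0 0 3 0; 0.6 0 0 3 0; 0.6 0 0 3 0")

```text
t: 39.6
tool_pos: [0.4585, -0.2449, 0.0619]
orientation: [2.359, 2.072, 0.001]
force: [-1.1, 0.8, 6.1]
opening: 0.0515
gripper_force: 15.0
```

```bash
python3 - <<'E'
from h import *
go(.4578,-.2446,.062,82.6)
E
```

```text
t 39.6 at [ 0.4585 -0.2449  0.0619] phi 82.61 F [-1.1  0.8  6.1] open 51.5 | move [ 0.2 -0.7 -0.1] len 1 turn 0.0
```

Call:
arm_command(increments="0.5 0 0 -1 0; 0.3 0 0 -1 0; 0.3 0 0 -1 0; 0.3 0 0 -10 0; 0.3 0 0 -35 0")

```text
t: 40.1
tool_pos: [0.4559, -0.2433, 0.0939]
orientation: [-2.356, -2.07, 0.002]
force: [0.0, -0.9, 0.3]
opening: 0.0646
gripper_force: 0.0
```

Call:
arm_command(increments="0.5 0 0 -40 0; 0.5 0 0 -80 0; 0.5 0 0 -110 0.1; 0.5 0 0 -120 0.24; 0.5 0 0 -120 0.38")

```text
t: 40.6
tool_pos: [0.4591, -0.2453, 0.2195]
orientation: [2.709, 1.58, 0.004]
force: [-0.1, -0.7, -0.4]
opening: 0.0466
gripper_force: 0.0
```

Call:
arm_command(increments="0.5 0 0 0 0.14; 0.5 0 0 0 0.28; 0.5 0 0 0 0.42; 0.5 0 0 0 0.56; 0.5 0 0 0 0.7")

```text
t: 41.1
tool_pos: [0.4577, -0.2445, 0.2163]
orientation: [3.092, 0.556, 0.001]
force: [-0.1, 1.1, 0.2]
opening: 0.0466
gripper_force: 0.0
```

Call:
arm_command(increments="0.5 0 0 0 0.14; 0.5 0 0 0 0.28; 0.5 0 0 0 0.42; 0.5 0 0 0 0.484; 0.5 0 0 0 0.484")

```text
t: 41.6
tool_pos: [0.4577, -0.2445, 0.2162]
orientation: [3.135, -0.193, 0.001]
force: [-0.5, -0.2, 0.3]
opening: 0.0466
gripper_force: 0.0
```

```bash
python3 - <<'E'
from h import *
t=robot.read_camera("top");s=robot.read_camera("side")
cv2.imwrite("pics/top8.png",t);cv2.imwrite("pics/side8.png",s)
print(cups(t))
h,S,V=hsv(t);m=(h>14)&(h<30)&(S>50)&(V>150);m[:,:250]=0;m[:,370:]=0;m[:225]=0;m[310:]=0
k=max(blobs(m,500),key=cv2.contourArea);b=cv2.boxPoints(cv2.minAreaRect(k));q=plane("top",b,.03)
print(b.round(1).tolist(),q[:,:2],"c",q.mean(0),np.linalg.norm(q-np.roll(q,-1,0),axis=1))
h,S,V=hsv(s);m=(h>12)&(h<30)&(S>50)&(V>140);m[:,:280]=0;m[:,390:]=0;m[:235]=0;m[335:]=0
k=max(blobs(m,500),key=cv2.contourArea);a=cv2.approxPolyDP(cv2.convexHull(k),6,True)[:,0];print(a.tolist(),plane("side",a,.03)[:,:2])
go(.4757,-.11,.12,-7)
E
```

```text
[]
[[263.0, 225.0], [360.0, 225.0], [360.0, 309.0], [263.0, 309.0]] [[ 0.5793  0.1632]
 [ 0.5752 -0.1223]
 [ 0.3303 -0.1163]
 [ 0.3341  0.162 ]] c [0.4547 0.0217 0.03  ] [0.2855 0.2449 0.2783 0.2453]
[[313, 239], [378, 248], [365, 331], [291, 319]] [[ 0.5301 -0.1169]
 [ 0.3536 -0.0929]
 [ 0.3875  0.1723]
 [ 0.5596  0.1503]]
t 41.7 at [ 0.4577 -0.2444  0.216 ] phi -6.88 F [-0.7 -0.   0.2] open 46.5 | move [   1.7 -135.6   96. ] len 166 turn 0.002
```

View pics/side8.png

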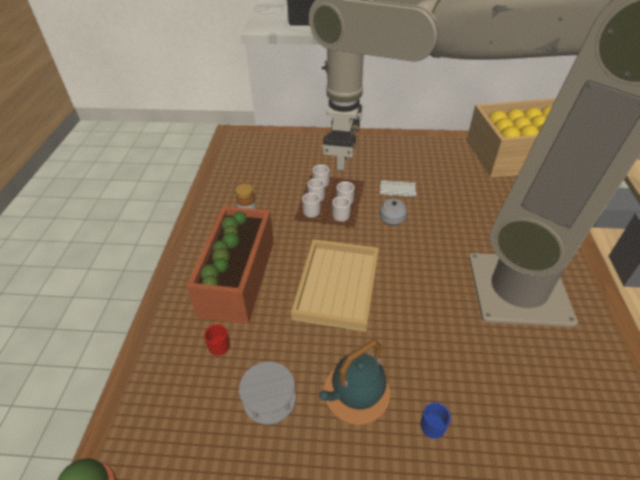

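All five cups stand on the drip mat (302–355, 170–215) with the tray empty. Now pinch the right end wall.

Call:
arm_command(increments="0.5 -2 -35 0 0; 0.5 -4 -70 0 0; 0.5 -6 -105 20 0; 0.5 -8.4 -130 60 0; 0.5 -8.4 -139 100 0")

```text
t: 42.2
tool_pos: [0.4672, -0.1035, 0.1158]
orientation: [3.136, -0.186, 0.005]
force: [0.1, -0.2, -0.7]
opening: 0.0465
gripper_force: 0.0
```

Call:
arm_command(increments="0.5 0 0 20 0; 0.5 0 0 40 0; 0.5 0 0 55 0; 0.5 0 0 55 0; 0.5 0 0 55 0")

```text
t: 42.7
tool_pos: [0.4663, -0.1055, 0.061]
orientation: [-3.136, 0.19, 0.0]
force: [0.2, -1.0, -0.4]
opening: 0.0463
gripper_force: 0.0
```

```bash
python3 - <<'E'
from h import *
go(.466,-.1055,.0375,-7.1)
s=robot.read_camera("side")
cv2.imwrite("pics/m9.png",cv2.resize(s[190:340,270:430],None,fx=4,fy=4,interpolation=cv2.INTER_CUBIC))
E
```

```text
t 42.7 at [ 0.4663 -0.1055  0.061 ] phi -6.94 F [ 0.2 -1.  -0.4] open 46.3 | move [-0.3  0.1 23.5] len 23 turn 0.003
```

View pics/m9.png

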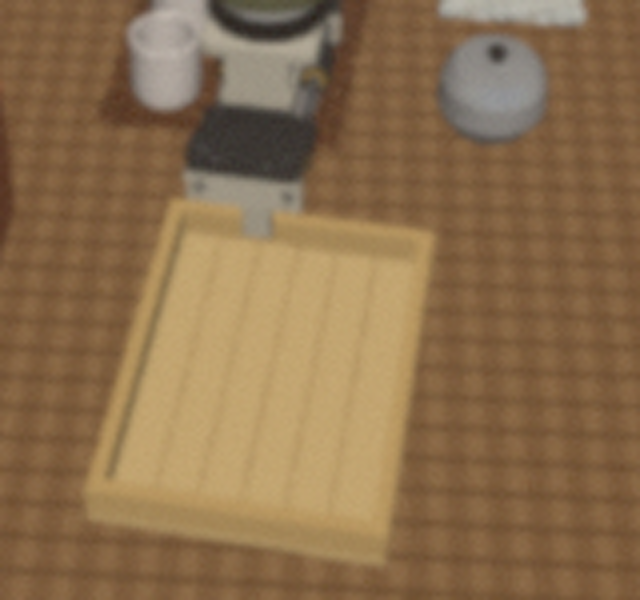

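The inner finger stands inside the end wall at crop (257,225), about a third of the way from the far corner as intended. Descending and pinching.

Call:
arm_command(increments="0.5 0 0 6 0; 0.5 0 0 12 0; 0.5 0 0 18 0; 0.5 0 0 22 0; 0.5 0 0 23.5 0")

```text
t: 43.25
tool_pos: [0.4658, -0.1053, 0.0363]
orientation: [-3.135, 0.192, 0.002]
force: [-0.0, 0.3, -0.5]
opening: 0.0464
gripper_force: 0.0
```

Call:
arm_command(increments="0.7 0 0 0 0; 0.85 0 0 0 0; 1 0 0 0 0; 1 0 0 0 0; 1 0 0 0 0", grip_force=40)

```text
t: 43.75
tool_pos: [0.4664, -0.1054, 0.0373]
orientation: [-3.136, 0.192, -0.0]
force: [0.1, 2.5, 1.0]
opening: 0.0112
gripper_force: 0.9
```

Call:
arm_command(increments="1 0 0 0 0; 1 0 0 0 0; 1 0 0 0 0; 1 0 0 -2 0; 1 0 0 -5 0")

```text
t: 44.25
tool_pos: [0.4658, -0.1054, 0.0418]
orientation: [3.136, -0.192, -0.002]
force: [-0.1, 0.1, -2.3]
opening: 0.0097
gripper_force: 40.0
```

Call:
arm_command(increments="1 0 0 -5 0; 1 0 0 -10 0; 1 0 0 -16 0; 1 0 0 -22 0; 1 0 0 -28 0")

```text
t: 44.75
tool_pos: [0.4664, -0.1055, 0.0708]
orientation: [3.136, -0.192, 0.001]
force: [-1.0, 0.3, -2.3]
opening: 0.0098
gripper_force: 40.0
```

```bash
python3 - <<'E'
from h import *
go(.466,-.1055,.2,-4.3); print(robot.read_state()["wrist_torque"])
s=robot.read_camera("side")
cv2.imwrite("pics/m10.png",cv2.resize(s[190:340,270:430],None,fx=4,fy=4,interpolation=cv2.INTER_CUBIC))
E
```

```text
t 44.75 at [ 0.4664 -0.1055  0.0708] phi -7.01 F [-1.   0.3 -2.3] open 9.8 | move [  -0.4    0.  -129.2] len 129 turn -0.047
[-0.1745  0.0091 -0.0211]
```

View pics/m10.png

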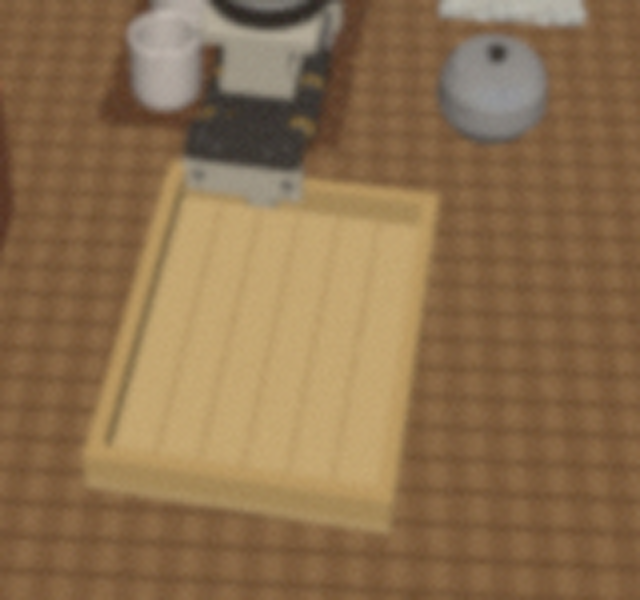

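The tray hangs level from the pinch (F_z −2.3 N). Raising it, squaring it to the trough, then moving forward.

Call:
arm_command(increments="1 0 0 -15 -0.01; 1 0 0 -45 -0.02; 1 0 0 -75 -0.03; 1 0 0 -105 -0.04; 1 0 0 -125 -0.047")

```text
t: 45.3
tool_pos: [0.4671, -0.1057, 0.1978]
orientation: [3.139, -0.117, 0.004]
force: [-0.0, -0.0, -2.0]
opening: 0.0097
gripper_force: 40.0
```

Call:
arm_command(increments="1 0 0 -4 -0.002; 1 4 0 -4 -0.002; 1 12 0 -4 -0.002; 1 22 0 -4 -0.002; 1 34 0 -4 -0.002")

```text
t: 45.8
tool_pos: [0.5004, -0.1079, 0.1976]
orientation: [-3.139, 0.115, 0.003]
force: [0.4, -0.3, -2.1]
opening: 0.0099
gripper_force: 40.0
```

```bash
python3 - <<'E'
from h import *
go(.602,-.1086,.2,-4.2);print(robot.read_state()["wrist_torque"])
E
```

```text
t 45.8 at [ 0.5004 -0.1079  0.1976] phi -4.2 F [ 0.4 -0.3 -2.1] open 9.9 | move [101.3  -6.7  -2.6] len 102 turn -0.0
[-0.2174 -0.0723 -0.0558]
```

Call:
arm_command(increments="1 14 -1 0 0; 1 29 -2 0 0; 1 44 -3 0 0; 1 59 -4 0 0; 1 73 -5 0 0")

```text
t: 46.3
tool_pos: [0.5741, -0.1082, 0.1972]
orientation: [-3.139, 0.115, 0.004]
force: [-0.3, 0.6, -2.0]
opening: 0.0092
gripper_force: 40.0
```

Call:
arm_command(increments="1 12 -0.6 0 0; 1 20 -1.2 0 0; 1 26 -1.7 0 0; 1 28 -1.7 2 0; 1 28 -1.7 6 0")

```text
t: 46.8
tool_pos: [0.6016, -0.1087, 0.1929]
orientation: [3.139, -0.115, 0.0]
force: [-0.1, -0.7, -1.5]
opening: 0.0095
gripper_force: 40.0
```

Call:
arm_command(increments="1 0 0 6 0; 1 0 0 12 0; 1 0 0 18 0; 1 0 0 23 0; 1 0 0 26 0")

```text
t: 47.3
tool_pos: [0.6011, -0.1087, 0.1663]
orientation: [-3.139, 0.115, 0.001]
force: [0.2, 0.0, -1.5]
opening: 0.0096
gripper_force: 40.0
```

```bash
python3 - <<'E'
from h import *
go(.602,-.1086,.157,-4.2);print(robot.read_state()["wrist_torque"])
t=robot.read_camera("top");s=robot.read_camera("side")
c=lambda im,x,y,w,hh,f:cv2.resize(im[y:y+hh,x:x+w],None,fx=f,fy=f,interpolation=cv2.INTER_CUBIC)
cv2.imwrite("pics/m11.png",np.hstack([c(t,250,130,130,150,3),c(s,180,180,130,150,3)]))
E
```

```text
t 47.3 at [ 0.6011 -0.1087  0.1663] phi -4.2 F [ 0.2  0.  -1.5] open 9.6 | move [ 0.9 -0.2  9.3] len 9 turn 0.0
[-0.2021 -0.0236 -0.0631]
```

View pics/m11.png

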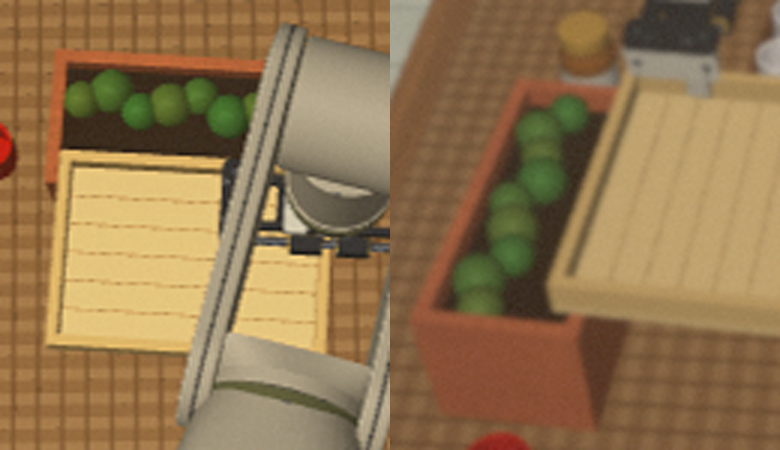

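The top view shows the tray square to the trough with its far edge over the front rim. The side view shows it clear above the rim. Lowering onto the rim so it tips.

Call:
arm_command(increments="1 0 0 3 0; 1 0 0 6 0; 1 0 0 9 0; 1 0 0 11 0; 1 0 0 13 0")

```text
t: 47.9
tool_pos: [0.6016, -0.109, 0.1554]
orientation: [3.139, -0.115, 0.001]
force: [-6.4, -0.7, 8.9]
opening: 0.01
gripper_force: 40.0
```

Call:
arm_command(increments="1 0.2 0 2 0; 1 0.4 0 4 0; 1 0.6 0 6 0; 1 0.8 0 8 0; 1 1 0 10 0")

```text
t: 48.4
tool_pos: [0.602, -0.1091, 0.1452]
orientation: [3.139, -0.115, -0.001]
force: [-7.7, -0.9, 7.7]
opening: 0.0098
gripper_force: 40.0
```

```bash
python3 - <<'E'
from h import *
go(.607,-.109,.133,-4.2);print(robot.read_state()["wrist_torque"])
E
```

```text
t 48.4 at [ 0.602  -0.1091  0.1452] phi -4.19 F [-7.7 -0.9  7.7] open 9.8 | move [ 5.  -0.4 12.2] len 13 turn 0.0
[-0.0061  1.1453  0.2199]
```

Call:
arm_command(increments="1 0.8 0 2.5 0; 1 1.7 0 5 0; 1 2.7 0 7.5 0; 1 3.8 0 10 0; 1 5 0 12.4 0")

```text
t: 48.9
tool_pos: [0.6051, -0.1093, 0.1316]
orientation: [3.139, -0.115, -0.008]
force: [-15.6, 0.1, 7.4]
opening: 0.0096
gripper_force: 50.0
```

Call:
arm_command(increments="1 1 0 1 0; 1 2 0 2 0; 1 3.7 0 3.2 0; 1 3.7 0 3.2 0; 1 3.7 0 3.2 0")

```text
t: 49.4
tool_pos: [0.6076, -0.1094, 0.1272]
orientation: [-3.139, 0.115, 0.013]
force: [-16.8, -0.6, 5.1]
opening: 0.0098
gripper_force: 50.3
```

```bash
python3 - <<'E'
from h import *
go(.615,-.109,.1274,-4.2);print(robot.read_state()["wrist_torque"])
t=robot.read_camera("top");s=robot.read_camera("side")
cv2.imwrite("pics/top12.png",t);cv2.imwrite("pics/side12.png",s)
c=lambda im,x,y,w,hh,f:cv2.resize(im[y:y+hh,x:x+w],None,fx=f,fy=f,interpolation=cv2.INTER_CUBIC)
cv2.imwrite("pics/m12.png",np.hstack([c(t,250,130,130,150,3),c(s,180,180,130,150,3)]))
E
```

```text
t 49.4 at [ 0.6076 -0.1094  0.1272] phi -4.18 F [-16.8  -0.6   5.1] open 9.8 | move [ 7.4 -0.9 -0.3] len 7 turn 0.0
[-0.2006  2.5599  0.3793]
```

View pics/m12.png

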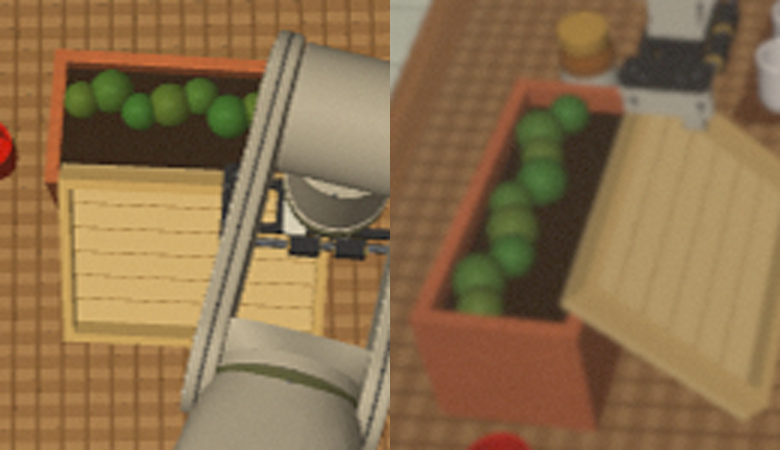

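The tray is tipping as planned: about 45–50°, underside on the front rim, open side towards the robot, near edge about 1 cm above the bench. Lowering the rest.

Call:
arm_command(increments="1 -1 0 1 0; 1 -1 0 2 0; 1 -1 0 3 0; 1 -1 0 4 0; 1 -1 0 4 0")

```text
t: 50.0
tool_pos: [0.6083, -0.1094, 0.1245]
orientation: [-3.139, 0.115, 0.006]
force: [-11.9, 0.5, 6.2]
opening: 0.0099
gripper_force: 47.0
```

Call:
arm_command(increments="1 0 0 1 0; 1 0 0 2 0; 1 0 0 2 0; 1 0 0 2 0; 1 0 0 2 0")

```text
t: 50.5
tool_pos: [0.6089, -0.1094, 0.1234]
orientation: [3.139, -0.115, -0.004]
force: [-11.6, 0.7, 8.8]
opening: 0.0097
gripper_force: 46.8
```

```bash
python3 - <<'E'
from h import *
go(.607,-.109,.12,-4.2);print(robot.read_state()["wrist_torque"])
t=robot.read_camera("top");s=robot.read_camera("side")
cv2.imwrite("pics/top13.png",t);cv2.imwrite("pics/side13.png",s)
# near-edge front strip: bamboo mask lowest points in side view left end -> print hull corners
h,S,V=hsv(s);m=(h>12)&(h<32)&(S>50)&(V>110);m[:,:230]=0;m[:,400:]=0;m[:200]=0;m[330:]=0
k=max(blobs(m,500),key=cv2.contourArea);a=cv2.approxPolyDP(cv2.convexHull(k),4,True)[:,0];print(a.tolist());print(plane("side",a,0.0)[:,:2])
E
```

```text
t 50.5 at [ 0.6089 -0.1094  0.1234] phi -4.18 F [-11.6   0.7   8.8] open 9.7 | move [-1.9 -0.3  3.4] len 4 turn 0.0
[0.1225 1.5989 0.2692]
[[385, 200], [399, 225], [399, 329], [230, 329], [237, 280], [257, 212], [294, 200]]
[[ 0.3258 -0.3297]
 [ 0.2885 -0.219 ]
 [ 0.3061  0.1413]
 [ 0.7055  0.1671]
 [ 0.719   0.0159]
 [ 0.7117 -0.2525]
 [ 0.6062 -0.3145]]
```

```bash
cat >> h.py <<'E'
def tray_side(s):
    h,S,V=hsv(s);m=(h>12)&(h<30)&(S>50)&(V>140);m[:,:225]=0;m[:,400:]=0;m[:195]=0;m[340:]=0
    m=cv2.morphologyEx(m.astype(np.uint8),cv2.MORPH_OPEN,np.ones((3,3)))
    k=max(blobs(m,300),key=cv2.contourArea);return cv2.approxPolyDP(cv2.convexHull(k),3,True)[:,0]
E
python3 - <<'E'
from h import *
for f in("side12","side13"):
    a=tray_side(cv2.imread(f"pics/{f}.png")); print(f,a.tolist())
F=np.array([.653,.008]);ux=np.array([.9972,-.0735]);vy=np.array([.0735,.9972])
for th in(45,50,55,60): # predicted +y end corners: near edge underside and far edge underside, foot on bench
    c,s=np.cos(np.radians(th)),np.sin(np.radians(th));uf=-.120/np.tan(np.radians(th))
    P=[[*(F+u*ux+.125*vy),z] for u,z in((uf,0),(uf-.03*s,.03*c),(uf+.18*c,.18*s),(uf+.18*c-.03*s,.18*s+.03*c))]
    print(th,proj("side",P).round(0).tolist())
E
```

```text
side12 [[261, 217], [290, 218], [319, 240], [306, 314], [298, 320], [239, 282]]
side13 [[259, 218], [288, 219], [315, 243], [302, 315], [297, 321], [287, 321], [239, 281]]
45 [[299.0, 324.0], [308.0, 320.0], [240.0, 284.0], [249.0, 279.0]]
50 [[291.0, 323.0], [300.0, 319.0], [236.0, 281.0], [245.0, 276.0]]
55 [[285.0, 322.0], [294.0, 319.0], [234.0, 278.0], [244.0, 274.0]]
60 [[279.0, 321.0], [289.0, 319.0], [233.0, 275.0], [243.0, 272.0]]
```

Call:
arm_command(increments="1 -1 0 0.5 0; 1 -2 0 0.5 0; 1 -2 0 0.5 0; 0.9 -2 0 0.5 0; 0.9 -2 0 0.5 0")

```text
t: 51.1
tool_pos: [0.6084, -0.1092, 0.1231]
orientation: [3.139, -0.115, 0.001]
force: [-3.8, 0.6, 6.9]
opening: 0.01
gripper_force: 21.5
```

Call:
arm_command(increments="0.8 0 0 0 0; 0.75 0 0 0 0; 0.7 0 0 0 0; 0.7 0 0 0 0; 0.7 0 0 0 0")

```text
t: 51.6
tool_pos: [0.6078, -0.1108, 0.1229]
orientation: [3.137, -0.116, -0.001]
force: [-6.1, -5.5, 6.3]
opening: 0.0276
gripper_force: 4.3
```

```bash
python3 - <<'E'
from h import *
go(.607,-.109,.2,-4.2)
s=robot.read_camera("side");print(tray_side(s).tolist())
E
```

```text
t 51.6 at [ 0.6078 -0.1108  0.1229] phi -4.23 F [-6.1 -5.5  6.3] open 27.6 | move [ -0.9  -1.6 -77.1] len 77 turn -0.001
[[259, 217], [289, 220], [315, 243], [298, 321], [286, 320], [239, 282]]
```

Call:
arm_command(increments="0.7 -2 0 -1 0; 0.7 -4 0 -2 0; 0.7 -6 0 -3 0; 0.7 -8 0 -4 0; 0.7 -10 0 -6 0")

```text
t: 52.15
tool_pos: [0.5979, -0.1082, 0.1279]
orientation: [-3.139, 0.115, 0.0]
force: [-0.7, -0.5, -0.8]
opening: 0.0282
gripper_force: 0.0
```

```bash
python3 - <<'E'
from h import *
go(.607,-.109,.2,-4.2)
s=robot.read_camera("side");print(tray_side(s).tolist())
E
```

```text
t 52.15 at [ 0.5979 -0.1082  0.1279] phi -4.18 F [-0.7 -0.5 -0.8] open 28.2 | move [  9.1   0.1 -72.1] len 73 turn 0.0
[[260, 214], [291, 221], [316, 243], [298, 321], [287, 321], [238, 281]]
```

Call:
arm_command(increments="0.7 -1 0 -8 0; 0.7 -2 0 -18 0; 0.7 -3 0 -30 0; 0.7 -4 0 -45 0; 0.7 -5 0 -60 0")

```text
t: 52.7
tool_pos: [0.5934, -0.1082, 0.19]
orientation: [3.139, -0.115, 0.002]
force: [-0.2, 0.0, -0.3]
opening: 0.0279
gripper_force: 0.0
```

Call:
arm_command(increments="0.7 0 0 -25 0; 0.7 -5 0 -50 0; 0.7 -20 15 -75 0; 0.7 -45 35 -95 0; 0.7 -80 60 -95 0")

```text
t: 53.2
tool_pos: [0.5103, -0.1627, 0.2883]
orientation: [3.137, -0.112, 0.011]
force: [0.0, -0.8, 0.9]
opening: 0.0285
gripper_force: 0.0
```

Call:
arm_command(increments="0.7 -10 40 0 0; 0.7 -20 80 0 0; 0.7 -30 120 0 0; 0.7 -40 160 0 0; 0.7 -50 200 0 0")

```text
t: 53.7
tool_pos: [0.4438, -0.3595, 0.2847]
orientation: [3.138, -0.115, 0.002]
force: [1.0, 0.1, 0.0]
opening: 0.0279
gripper_force: 0.0
```

```bash
python3 - <<'E'
from h import *
go(.607,-.109,.2,-4.2)
t=robot.read_camera("top");s=robot.read_camera("side");print(tray_side(s).tolist());print(*cups(t))
cv2.imwrite("pics/top14.png",t);cv2.imwrite("pics/side14.png",s)
c=lambda im,x,y,w,hh,f:cv2.resize(im[y:y+hh,x:x+w],None,fx=f,fy=f,interpolation=cv2.INTER_CUBIC)
cv2.imwrite("pics/m14.png",np.hstack([c(t,160,120,340,230,1.17),c(s,170,150,250,290,2)[:,:].copy()[:580]] if False else [cv2.resize(t[120:380,150:490],(400,306)),cv2.resize(s[150:440,180:430],(395,458))[:306]]) if False else c(s,170,150,270,290,2))
E
```

```text
t 53.7 at [ 0.4438 -0.3595  0.2847] phi -4.19 F [1.  0.1 0. ] open 27.9 | move [ 144.3 -261.9   84.6] len 311 turn 0.0
[[269, 204], [316, 246], [300, 319], [294, 322], [238, 281], [261, 211]]
[np.float64(0.4532), np.float64(-0.2403), 404.0, 264.5] [np.float64(0.5312), np.float64(-0.3215), 431.3, 237.0] [np.float64(0.5427), np.float64(-0.2516), 406.7, 233.4]
```

View pics/m14.png

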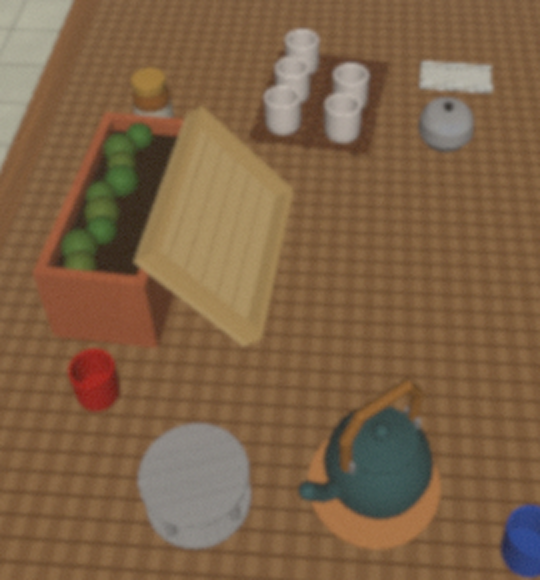

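The final view shows the tray leaning with its underside on the trough, five cups upright on the drip mat, the pot centred on the cork, and the bowl, rest and jar in place. Checking for drift, then handing in.

Call:
arm_command(increments="0.7 0 0 0 0; 0.7 0 0 0 0; 0.7 0 0 0 0; 0.7 0 0 0 0; 0.7 0 0 0 0")

```text
t: 54.3
tool_pos: [0.4449, -0.3572, 0.2832]
orientation: [3.139, -0.113, 0.0]
force: [-0.2, 0.1, -0.6]
opening: 0.028
gripper_force: 0.0
```

Call:
arm_command(increments="0.7 0 0 0 0; 0.7 0 0 0 0; 0.7 0 0 0 0; 0.7 0 0 0 0; 0.7 0 0 0 0")

```text
t: 54.8
tool_pos: [0.4445, -0.3579, 0.283]
orientation: [-3.139, 0.115, 0.0]
force: [-0.3, -0.2, 0.4]
opening: 0.0278
gripper_force: 0.0
```

```bash
python3 - <<'E'
from h import *
a=cv2.imread("pics/side14.png");s=robot.read_camera("side")
d=cv2.absdiff(a,s).max(2)[195:440,180:400]; ok=(d>40).sum()<15
print(tray_side(s).tolist(),(d>40).sum())
if ok: print(robot.close_job())
E
```

```text
[[269, 204], [316, 243], [298, 321], [288, 321], [238, 281], [261, 210]] 0
the job is handed in; nothing more can be done
None
```

I handed the job in at about 55 s: the teapot is upright on the cork mat, all five cups are upright on the drip mat, and the empty tray leans on a long edge at about 50° with its underside against the trough (no drift over the last second); the sugar bowl, spoon rest and honey jar were not moved.

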